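# Gauge three bored couplers and sort out the short one

## Task

Take the plug gauge from its wooden holder and try it in the three couplers in the leaning rack, in the order of the dots (one, two, three), each time sliding it into the bore until it will go no farther: it goes in up to its collar in a good coupler, and stops well short in the bad one. Put the gauge back in its holder, stand the bad coupler upright in the empty red bin, and leave the good ones seated in the rack and everything else where it is.

Things in the scene. Friction and masses are not known exactly. Their poses are not given: they have to be found in the camera images.
- gauge: the plug gauge, 0.3 kg, 125 mm long. Origin at the centre of the tip, z towards the handle (up in the holder). Brass plug 28 mm in diameter from z = 0 to 55 mm, tip tapering to 22 mm over 7 mm; collar 44 mm in diameter up to z = 61 mm; black square handle 22 x 22 mm up to z = 125 mm, flats facing x and y.
- holder: wooden block 80 x 80 x 65 mm, fixed, origin at the centre of its underside. A 34 mm round hole, 59 mm deep, in the middle of its top; the gauge hangs in it by its collar, tip 10 mm above the table.
- rack: fixed grey inspection rack, base 150 mm (x) by 330 mm (y), origin at the centre of its underside, with three nests in a row along its y axis, 115 mm apart, all leaning 0.47 rad (27 degrees) towards the side of the robot. White dots on the front of the base (the robot's side) number the nests 1, 2, 3.
- nest1: fixed square blue socket of the rack marked with one dot (leftmost seen from the robot, +y end). Origin at the centre of its floor, z along the leaning axis, up and out of the nest; y along the row. Walls 18 mm high, 53 mm apart inside, 65 mm outside. A seated coupler has its origin and z axis on the nest's (1 to 2 mm of play).
- nest2: fixed square blue socket of the rack marked with two dots (middle). Origin at the centre of its floor, z along the leaning axis, up and out of the nest; y along the row. Walls 18 mm high, 53 mm apart inside, 65 mm outside. A seated coupler has its origin and z axis on the nest's (1 to 2 mm of play).
- nest3: fixed square blue socket of the rack marked with three dots (rightmost seen from the robot, -y end). Origin at the centre of its floor, z along the leaning axis, up and out of the nest; y along the row. Walls 18 mm high, 53 mm apart inside, 65 mm outside. A seated coupler has its origin and z axis on the nest's (1 to 2 mm of play).
- coupler_a: one of three look-alike steel couplers, 0.65 kg, round, outside diameter 50 mm, length 85 mm, origin at the centre of its lower end, z along it to the open mouth. A blind bore 32 mm wide runs down from the mouth: 65 mm deep in the two good couplers, 36 mm in the bad one. Which is bad, and which nest each is in, is not known beforehand.
- coupler_b: one of three look-alike steel couplers, 0.65 kg, round, outside diameter 50 mm, length 85 mm, origin at the centre of its lower end, z along it to the open mouth. A blind bore 32 mm wide runs down from the mouth: 65 mm deep in the two good couplers, 36 mm in the bad one. Which is bad, and which nest each is in, is not known beforehand.
- coupler_c: one of three look-alike steel couplers, 0.65 kg, round, outside diameter 50 mm, length 85 mm, origin at the centre of its lower end, z along it to the open mouth. A blind bore 32 mm wide runs down from the mouth: 65 mm deep in the two good couplers, 36 mm in the bad one. Which is bad, and which nest each is in, is not known beforehand.
- bin: empty red open bin, fixed, 120 mm (x) by 150 mm (y), 45 mm high, walls and floor 4 mm to 5 mm thick. Origin at the centre of its underside.
- fitting: bystander: brass fitting standing upright, 38 mm in diameter at the foot, 45 mm high. Origin at the centre of its underside.
- wrench: bystander: steel wrench lying flat, 160 mm long along its x axis, about 10 mm thick.
- oil: bystander: white oil bottle with a red cap and yellow label, 56 mm in diameter, 130 mm high. Origin at the centre of its underside.

How it is judged:
By the outcome, as a careful person would: the job done as asked, in the order asked, and still so for the second after the job is handed in, with the robot touching nothing.
It also fails if it takes over 69 s, if anything falls off the work surface, if the arm or the gripper's body presses on something with over 40 N, if the wrist force passes 120 N, or if a joint passes its speed limit or range.

## Robot

A 6-joint arm with a two-finger parallel gripper is mounted at the origin on the work surface. World frame = base frame: x ahead of the robot, y to its left, z up, the work surface at z = 0. Lengths are in mm, angles in rad, forces in N, time in s.
With the tool pointing down it reaches from about 350 to 875 mm from the base axis. Payload 4.2 kg.
Tool frame: the origin (TCP) lies midway between the tips of the shut fingers; the grasp point (between the pads) lies 19 mm behind it (arm.tcp_to_grasp is the distance from the TCP to the grasp point, in mm); z points along the fingers, y is the line along which they close (so a half turn about z gives the same grasp; the last joint's range is limited). The gripper opens to 85 mm and grips with 20 to 120 N. Pads are 22 mm wide; open, the fingers measure 114 mm over their backs; the gripper's body (76 mm by 85 mm) begins 54 mm behind the grasp point. The pads swing forward as they close: fully open they stand 13 mm farther back than shut.
Start: joints at [1.554, 0.385, 0.008, 0, -1.194, -0.259], TCP at [170.166, 601.367, 231.312] pointing down, gripper open.
Joint ranges: [-3.14, 3.14], [-1.21, 2.06], [-1.07, 1.41], [-3.16, 2.05], [-2.99, -0.16], [-3.1, 3.1]. Speed limits (rad/s): [2.79, 2.79, 3.14, 3.14, 3.14, 3.14].

## Interface

Orientations are given as a unit quaternion [x, y, z, w].
In Python, from bench import arm, get_image gives the robot as it stands.
- The arm moves only by the tool drive_tool, never from a script. Its argument "deltas" is a list of rows, each a list of 2 entries, a list of its own where there are three numbers: the shift along the tool's x, y, z in cm, then the turn, a rotation vector about the tool's x, y, z in degrees. In form: [[[x, y, z], [ax, ay, az]], ...]. A call has 1 to 12 rows; each row shifts and turns the commanded pose from where the row before left it, along the tool's axes as they then stand; what a row does not reach is not made up. A row lasts 1/10 s, in which the tool goes at most 50 mm and 8.59 degrees, less where a joint would pass 70% of its speed; a pose out of reach is approached as far as the arm can. A call with a gripper value outside its range is refused whole. "claw" is the finger opening in cm, from 0 to 8.54, set as the call begins (left out, the last holds). The fingers move at their own pace and stop on an object; the grip force is fixed at half the most. Time passes only in rows, so rows that do not move let the fingers close. It gives the time, the measured TCP pose, the force, the opening and the grip force at its end, in the units of the state.
- arm.read_state(): the state, without advancing time (a new reading comes with each control period).
- get_image(name): name is "scene" or "top" or "wrist"; returns a dict with "img" (480x640x3 uint8, red, green, blue), "fx", "fy", "cx", "cy" (pixels), "D" ([k1, k2, p1, p2, k3] as OpenCV has them; the pictures are not rectified), "eye" and "orientation" of the camera in the world; the wrist camera has in their place "mount" (4x4, takes a point from camera to tool coordinates, whose origin is the TCP and whose axes are the flange's). Camera axes: x right, y down, z forward; pixel columns grow to the right and rows downward; lengths in mm; the calibration is good to about 2 mm. A picture is of the moment at which its call begins: read the wrist's pose just before it. There is no depth.
- arm.job_done(): hands the job in; it is judged then, once.
The state is a dict: "clock": time; "joints": joint angles; "joint_vel": joint speeds; "joint_efforts": joint torques, N m; "position": TCP position; "ee_rot": TCP orientation; "contact_force": force on the tool from outside, world axes, zero at the start; "wrist_torque": the same for the moment, N m; "gripper_width": finger opening in mm; "grasp_force": force on a finger pad.
Only numpy, scipy, OpenCV 4.12 (cv2) and the standard library are available. Lean on these libraries where they do the work, as an engineer would, in place of code of your own. Each camera call takes 0.05 s, during which the arm holds its last target. There are 200 camera calls.

## Working session

There is one attempt and no reset: what is moved stays moved. The work goes in short steps, Python scripts to look and compute and a tool call to move; the robot and the scene stay as the last step left them, time stands still between calls to the robot, and variables do not carry over. Pictures are saved under pics/ and viewed, at most 10 in all, crops included, and the job is handed in when it is done.

Besides the shell and the picture viewer there is one more tool, called after "Emit:" as name(argument=value, ...), one argument or row to a line, values as JSON. drive_tool: Moves the arm, as the interface text tells. Its arguments: {"type":"object","properties":{"deltas":{"type":"array"},"claw":{"type":"number"}},"required":["deltas"]}

```bash
mkdir -p pics; ls; python3 - <<'E'
from bench import arm,get_image
import cv2,json,pickle
print(arm.read_state())
d={}
for n in ["scene","top","wrist"]:
    g=get_image(n); d[n]=g
    cv2.imwrite(f"pics/{n}0.png",g["img"][:,:,::-1])
    print(n,{k:v for k,v in g.items() if k!="img"})
pickle.dump(d,open("im0.pkl","wb"))
E
```

```text
pics
{'clock': 0.0, 'joints': array([ 1.55359294e+00,  3.85555012e-01,  6.61765632e-03, -5.41264794e-04,
       -1.19399665e+00, -2.58580316e-01]), 'joint_vel': array([-0.00015556,  0.00079279,  0.00025251,  0.00060616, -0.00042839,
       -0.00032964]), 'joint_efforts': array([-1.77673073e-04, -3.92292058e+01,  1.88403082e+01,  4.18603867e+00,
       -4.57583112e-03,  5.02825941e-07]), 'position': array([170.01087652, 600.81659528, 230.21304944]), 'ee_rot': array([ 9.90493646e-01, -1.37554102e-01, -1.21026954e-04,  1.09134741e-03]), 'contact_force': array([-1.06271188, -0.01409155,  0.21391851]), 'wrist_torque': array([ 0.03741577,  0.03422028, -0.04690363]), 'grasp_force': 0.0, 'gripper_width': 85.2460835011011}
scene {'fx': 522.5765671156242, 'fy': 522.5765671156242, 'cx': 308.92965557030647, 'cy': 236.06239240480278, 'D': array([-0.01423448,  0.        ,  0.        ,  0.        ,  0.        ]), 'eye': array([1083.53803845,  589.42308614,  670.77507879]), 'orientation': array([ 0.33609527,  0.83110941, -0.40969592, -0.16866052])}
top {'fx': 455.6749278963324, 'fy': 455.6749278963324, 'cx': 312.98777659504583, 'cy': 241.58486389642286, 'D': array([-0.09920677,  0.        ,  0.        ,  0.        ,  0.        ]), 'eye': array([ 454.664108  ,   19.04364844, 1106.03839537]), 'orientation': array([ 0.70807365, -0.70502321,  0.02572577, -0.03020199])}
wrist {'fx': 330.5571010691786, 'fy': 330.5571010691786, 'cx': 318.73759065248515, 'cy': 242.83576743517344, 'D': array([-0.0358784,  0.       ,  0.       ,  0.       ,  0.       ]), 'mount': array([[ 6.44058174e-04, -9.65111404e-01, -2.61838812e-01,
         6.57716825e+01],
       [ 9.99999790e-01,  6.39771714e-04,  1.01616185e-04,
        -4.23638557e-01],
       [ 6.94461262e-05, -2.61838822e-01,  9.65111613e-01,
        -1.42727500e+02],
       [ 0.00000000e+00,  0.00000000e+00,  0.00000000e+00,
         1.00000000e+00]])}
```

View pics/scene0.png

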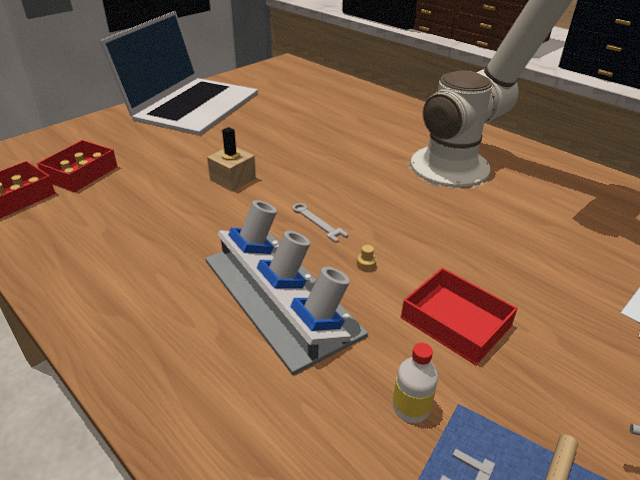

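View pics/top0.png

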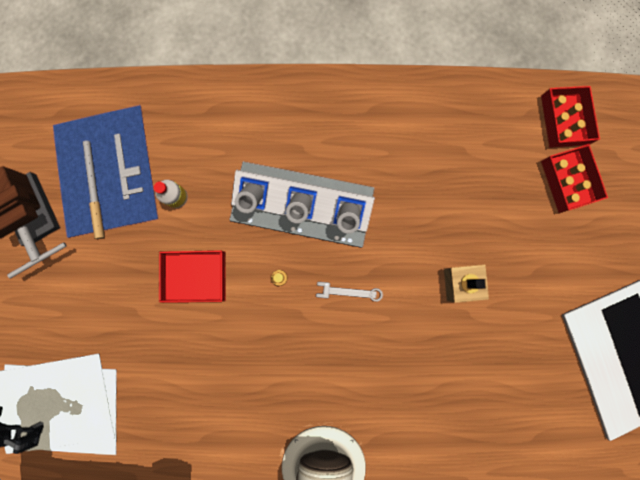

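The scene view shows the rack at (285,280), holder and gauge at (232,160), bin at (460,315), fitting (367,258), wrench (320,222) and oil (415,385). The top view shows the mouths near (247,200), (297,209), (348,218), the holder at (466,283) and the bin at (192,277).

```bash
python3 - <<'E'
import cv2,pickle,numpy as np
d=pickle.load(open("im0.pkl","rb"))
s=d["scene"]["img"][:,:,::-1];t=d["top"]["img"][:,:,::-1]
def c(im,x,y,w,h,f): return cv2.resize(im[y:y+h,x:x+w],None,fx=f,fy=f,interpolation=cv2.INTER_CUBIC)
out=np.zeros((600,800,3),np.uint8)
def put(a,x,y): out[y:y+a.shape[0],x:x+a.shape[1]]=a
put(c(t,225,155,160,95,3),0,0)       # top rack x3
put(c(s,205,195,165,155,2),480,0)     # scene rack x2
put(c(t,435,255,60,55,5),0,290)      # holder top x5
put(c(s,200,120,60,75,4),300,290)     # holder scene x4
put(c(t,150,245,80,65,3),545,320)
cv2.imwrite("pics/comp.png",out)
E
```

```text
Traceback (most recent call last):
ValueError: could not broadcast input array from shape (310,330,3) into shape (310,320,3)
```

```bash
python3 - <<'E'
import cv2,pickle,numpy as np
d=pickle.load(open("im0.pkl","rb"))
s=d["scene"]["img"][:,:,::-1];t=d["top"]["img"][:,:,::-1]
def c(im,x,y,w,h,f): return cv2.resize(im[y:y+h,x:x+w],None,fx=f,fy=f,interpolation=cv2.INTER_CUBIC)
out=np.zeros((600,800,3),np.uint8)
def put(a,x,y): out[y:y+a.shape[0],x:x+a.shape[1]]=a
put(c(t,225,155,160,95,3),0,0)       # top rack x3
put(c(s,210,195,160,155,2),480,0)     # scene rack x2
put(c(t,435,255,60,55,5),0,290)      # holder top x5
put(c(s,200,120,60,75,4),300,290)     # holder scene x4
put(c(t,150,245,80,65,3),545,320)
cv2.imwrite("pics/comp.png",out)
E
```

```text
(no output)
```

View pics/comp.png

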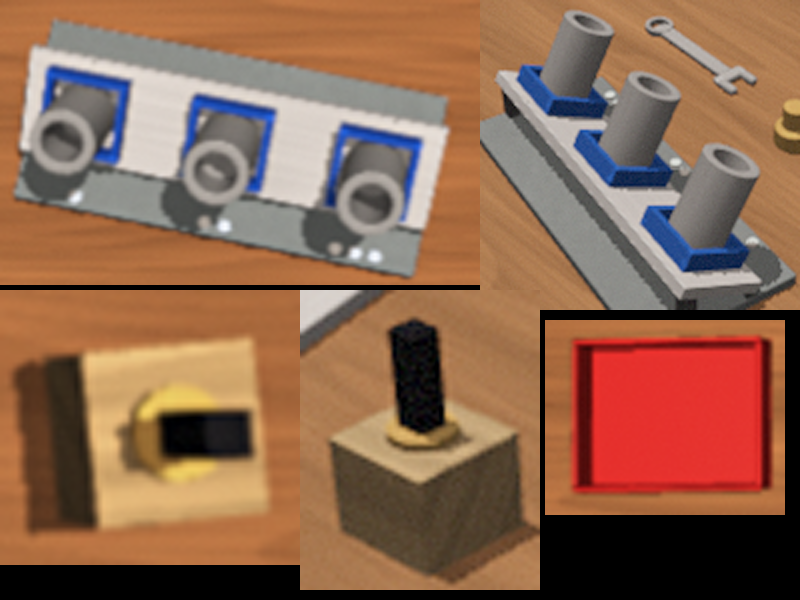

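The composite shows all three mouths as clear rings, and the gauge standing in the holder with its handle flats nearly image-aligned. Next I triangulate the hand-picked points.

```bash
cat > h.py <<'E'
import numpy as np,cv2,pickle
from scipy.spatial.transform import Rotation as R
def cam(g,st=None):
    if "mount" in g:
        M=g["mount"]; Rt=R.from_quat(st["ee_rot"]).as_matrix()
        return Rt@M[:3,:3], st["position"]+Rt@M[:3,3]
    return R.from_quat(g["orientation"]).as_matrix(), g["eye"]
def K(g): return np.array([[g["fx"],0,g["cx"]],[0,g["fy"],g["cy"]],[0,0,1]])
def ray(g,px,st=None):
    C,e=cam(g,st); u=cv2.undistortPoints(np.array([[px]],float),K(g),g["D"])[0,0]
    v=C@[u[0],u[1],1]; return e,v/np.linalg.norm(v)
def onz(g,px,z,st=None):
    e,v=ray(g,px,st); return e+v*(z-e[2])/v[2]
def tri(*rs):
    A=sum(np.eye(3)-np.outer(v,v) for e,v in rs); b=sum((np.eye(3)-np.outer(v,v))@e for e,v in rs)
    p=np.linalg.solve(A,b); return p,[np.linalg.norm((np.eye(3)-np.outer(v,v))@(p-e)) for e,v in rs]
def proj(g,P,st=None):
    C,e=cam(g,st); q=(np.atleast_2d(P)-e)@C
    return cv2.projectPoints(q,np.zeros(3),np.zeros(3),K(g),g["D"])[0][:,0]
def toolR(yaw,tilt=0):
    "tool pointing down, x ahead at yaw, leaned so that z heads ahead by tilt"
    return R.from_euler('z',yaw)*R.from_euler('y',-tilt)*R.from_euler('x',np.pi)
def plan(p0,q0,p1,R1,n,dec=1):
    "n rows from pose to pose, rounded"
    p=np.array(p0,float);q=R.from_quat(q0) if not isinstance(q0,R) else q0
    rows=[]
    for i in range(n):
        k=n-i
        rv=np.degrees((q.inv()*R1).as_rotvec())/k
        d=q.inv().apply((np.array(p1)-p)/k)/10
        d=np.round(d,dec);rv=np.round(rv,1)
        rows.append([d.tolist(),rv.tolist()])
        p=p+q.apply(d*10); q=q*R.from_rotvec(np.radians(rv))
    print(str(rows).replace(' ','')); print('end',p.round(1)); return p,q
E
python3 - <<'E'
from h import *
d=pickle.load(open("im0.pkl","rb"));t=d["top"];s=d["scene"]
T=[(246.3,202),(297.3,212.7),(348.3,223)];S=[(335.5,276),(296.5,239),(264,208.5)]
P=[]
for a,b in zip(T,S):
    p,e=tri(ray(t,a),ray(s,b));print(p.round(1),np.round(e,1));P.append(p)
y=P[0]-P[2];print("row",np.linalg.norm(y),"yaw",np.degrees(np.arctan2(-y[0],y[1])))
p,e=tri(ray(t,(479.8,283.6)),ray(s,(228.2,129)));print("gauge top",p,e)
for c in [((82,353)),(252,338),(269,514),(98,528)]: print("holder top",onz(t,(435+c[0]/5,255+(c[1]-290)/5),65).round(1))
for c in [(572,340),(769,336),(771,489),(572,492)]: print("bin rim",onz(t,(150+(c[0]-545)/3,245+(c[1]-320)/3),45).round(1))
print("oil cap",onz(t,(161,188),130),"fit",onz(t,(279,278),45),"wr",onz(t,(323,290),10),onz(t,(376,295),10))
E
```

```text
[619.1 173.9 115.8] [1.5 1.5]
[596.4  60.5 114.7] [0.4 0.4]
[574.7 -51.8 113. ] [0.1 0.1]
row 230.11081198006025 yaw -11.13422627401604
gauge top [ 442.58534894 -334.06814721  133.40390942] [np.float64(0.08066505740138205), np.float64(0.08066505740148894)]
holder top [ 478.5 -292.7   65. ]
holder top [ 485.4 -373.    65. ]
holder top [ 404.4 -379.5   65. ]
holder top [ 398.4 -299.1   65. ]
bin rim [513.4 389.9  45. ]
bin rim [517.4 232.9  45. ]
bin rim [398.5 229.3  45. ]
bin rim [394.2 386.8  45. ]
oil cap [649.02240389 360.5975184  130.        ] fit [453.5195065  104.59129883  45.        ] wr [425.31486146   1.67379099  10.        ] [ 413.752094   -125.40680799   10.        ]
```

```bash
python3 - <<'E'
from h import *
from bench import arm
s=arm.read_state()
yaw=np.radians(-11.1);R1=toolR(yaw,.47);zn=-R1.as_matrix()[:,2];print(zn,R1.as_matrix().round(2))
plan([170.2,601.4,231.3],s["ee_rot"],np.array([596.5,60.8,114.5])+125*zn,R1,16)
E
```

```text
[-0.44441399  0.08719056  0.89156829] [[ 0.87 -0.19  0.44]
 [-0.17 -0.98 -0.09]
 [ 0.45  0.   -0.89]]
[[[3.1,2.6,0.0],[0.1,1.7,-0.3]],[[3.1,2.6,0.1],[0.1,1.7,-0.3]],[[3.1,2.6,0.2],[0.1,1.7,-0.3]],[[3.1,2.6,0.3],[0.1,1.7,-0.3]],[[3.1,2.6,0.4],[0.1,1.7,-0.3]],[[3.0,2.6,0.5],[0.1,1.7,-0.3]],[[3.0,2.7,0.6],[0.1,1.7,-0.3]],[[3.0,2.7,0.6],[0.1,1.7,-0.3]],[[2.9,2.7,0.7],[0.0,1.7,-0.3]],[[2.9,2.7,0.8],[0.1,1.7,-0.3]],[[2.8,2.7,0.9],[0.0,1.7,-0.3]],[[2.8,2.7,1.0],[0.1,1.6,-0.3]],[[2.8,2.7,1.1],[0.0,1.7,-0.3]],[[2.7,2.8,1.1],[0.1,1.6,-0.2]],[[2.7,2.8,1.2],[0.0,1.7,-0.3]],[[2.6,2.7,1.3],[0.1,1.6,-0.2]]]
end [540.7  71.9 225.8]
```

Emit:
drive_tool(
  deltas=[
    [[3.1, 2.6, 0.0], [0.1, 1.7, -0.3]],
    [[3.1, 2.6, 0.1], [0.1, 1.7, -0.3]],
    [[3.1, 2.6, 0.2], [0.1, 1.7, -0.3]],
    [[3.1, 2.6, 0.3], [0.1, 1.7, -0.3]],
    [[3.1, 2.6, 0.4], [0.1, 1.7, -0.3]],
    [[3.0, 2.6, 0.5], [0.1, 1.7, -0.3]],
    [[3.0, 2.7, 0.6], [0.1, 1.7, -0.3]],
    [[3.0, 2.7, 0.6], [0.1, 1.7, -0.3]],
    [[2.9, 2.7, 0.7], [0.0, 1.7, -0.3]],
    [[2.9, 2.7, 0.8], [0.1, 1.7, -0.3]],
    [[2.8, 2.7, 0.9], [0.0, 1.7, -0.3]],
    [[2.8, 2.7, 1.0], [0.1, 1.6, -0.3]],
  ],
)

```text
clock: 1.35
position: [448.2, 202.2, 227.0]
ee_rot: [0.979, -0.104, 0.176, 0.016]
contact_force: [0.8, -0.8, -0.0]
gripper_width: 85.5
grasp_force: 0.0
```

Emit:
drive_tool(
  deltas=[
    [[2.8, 2.7, 1.1], [0.0, 1.7, -0.3]],
    [[2.7, 2.8, 1.1], [0.1, 1.6, -0.2]],
    [[2.7, 2.8, 1.2], [0.0, 1.7, -0.3]],
    [[2.6, 2.7, 1.3], [0.1, 1.6, -0.2]],
    [[0, 0, 0], [0, 0, 0]],
    [[0, 0, 0], [0, 0, 0]],
    [[0, 0, 0], [0, 0, 0]],
  ],
)

```text
clock: 2.05
position: [540.6, 72.5, 225.2]
ee_rot: [0.968, -0.094, 0.232, 0.021]
contact_force: [0.3, 0.6, 1.0]
gripper_width: 85.1
grasp_force: 0.0
```

```bash
python3 - <<'E'
from h import *
from bench import arm,get_image
s=arm.read_state();g=get_image("wrist");pickle.dump((s,g),open("w1.pkl","wb"))
print(s["position"],s["ee_rot"],s["joint_vel"].round(3),s["contact_force"].round(2))
cv2.imwrite("pics/w1.png",g["img"][:,:,::-1])
print(proj(g,[[619.1,173.9,115.8],[596.4,60.5,114.7],[574.7,-51.8,113]],s))
E
```

```text
[540.64656589  72.54090637 225.2411278 ] [ 0.96792998 -0.09417286  0.23193039  0.02124424] [ 0.016 -0.004  0.001  0.001  0.002  0.003] [0.33 0.55 0.98]
[[182.46815044 233.46893975]
 [321.02308891 234.28550069]
 [456.97570224 234.47460673]]
```

View pics/w1.png

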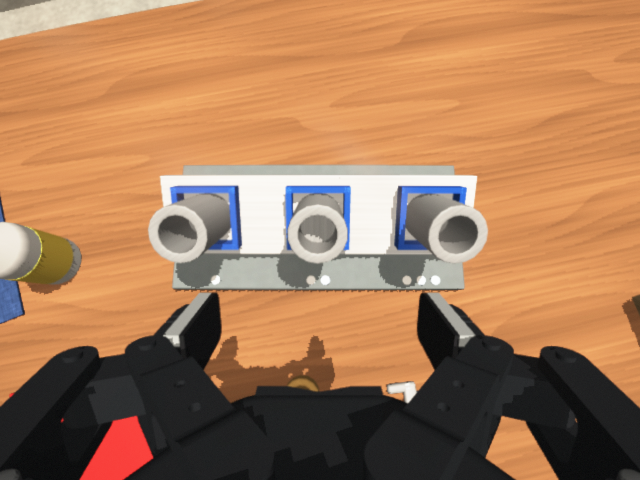

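The wrist view shows the mouths at about (180,233), (317,234) and (458,233), within 4 px of prediction. I'll fit the rims.

```bash
python3 - <<'E'
from h import *
s,g=pickle.load(open("w1.pkl","rb"));im=g["img"]
hsv=cv2.cvtColor(im,cv2.COLOR_RGB2HSV)
m=((hsv[...,1]<40)&(hsv[...,2]>125)&(hsv[...,2]<200)).astype(np.uint8)
d=pickle.load(open("im0.pkl","rb"));t=d["top"];sc=d["scene"]
print([hsv[y,x].tolist() for x,y in[(152,233),(180,258),(317,258),(293,234),(460,257),(484,233),(190,225),(230,200)]])
for c in [(180,233),(317,234),(458,233)]:
    # radial edge search: inner (bright->dark) and outer along rays
    v=cv2.GaussianBlur(hsv[...,2].astype(float),(3,3),0)
    for nm,lo,hi,sg in(("in",14,24,1),("out",25,36,-1)):
        pts=[]
        for a in np.radians(np.arange(0,360,5)):
            r=np.arange(lo,hi,.25);x=c[0]+r*np.cos(a);y=c[1]+r*np.sin(a)
            p=cv2.remap(v.astype(np.float32),x.astype(np.float32)[None],y.astype(np.float32)[None],1)[0]
            q=np.gradient(p)*sg
            k=q.argmax()
            if q[k]>2: pts.append((x[k],y[k]))
        pts=np.array(pts,np.float32)
        e=cv2.fitEllipseDirect(pts)
        for _ in range(3):
            r=np.linalg.norm(pts-e[0],axis=1); th=np.median(r);k=abs(r-th)<2.0
            e=cv2.fitEllipseDirect(pts[k])
        print(nm,len(pts),k.sum(),np.round(e[0],1),np.round(e[1],1))
E
```

```text
[[18, 20, 224], [20, 21, 221], [18, 19, 225], [19, 19, 225], [19, 22, 225], [18, 20, 225], [16, 28, 117], [110, 164, 229]]
in 72 72 [177.1 233.9] [35.9 41.2]
out 43 42 [177.9 233.5] [54.5 60.2]
in 72 72 [317.1 233.6] [38.7 39.8]
out 71 69 [317.  233.3] [57.8 58.7]
in 72 72 [457.8 234.2] [36.2 40.8]
out 41 39 [456.1 233.5] [53.4 59.1]
```

```bash
python3 - <<'E'
from h import *
s,g=pickle.load(open("w1.pkl","rb"))
d=pickle.load(open("im0.pkl","rb"));t=d["top"];sc=d["scene"]
T=[(246.3,202),(297.3,212.7),(348.3,223)];S=[(335.5,276),(296.5,239),(264,208.5)];W=[(177.4,233.6),(317,233.5),(457.3,233.8)]
for a,b,c in zip(T,S,W):
    p,e=tri(ray(t,a),ray(sc,b),ray(g,c,s));print(p.round(1),np.round(e,1), tri(ray(t,a),ray(g,c,s))[0].round(1))
# wrist only with rigid row 230
from scipy.optimize import least_squares
def P(x): 
    y=np.array([-np.sin(x[3]),np.cos(x[3]),0]);return np.array([x[:3]+k*115*y for k in(1,0,-1)])
r=least_squares(lambda x:(proj(g,P(x),s)-W).ravel(),[596,60,115,-.19]);print("wrist row",r.x.round(3),r.cost)
r2=least_squares(lambda x:np.r_[(proj(g,P(x),s)-W).ravel()/.7,(proj(t,P(x))-T).ravel()/.7,(proj(sc,P(x))-S).ravel()/.7],r.x)
print("joint",r2.x.round(3),r2.fun.round(1)); print(P(r2.x).round(1))
E
```

```text
[619.4 175.3 117.4] [2.7 0.8 2.1] [616.2 171.2 131.4]
[597.1  61.9 115.6] [1.7 0.2 1.9] [599.6  62.  102. ]
[574.9 -51.9 113.2] [0.3 0.1 0.4] [574.7 -51.7 114.2]
wrist row [ 5.96430e+02  6.37820e+01  1.19726e+02 -1.94000e-01] 0.013545231121017827
joint [ 5.97082e+02  6.32820e+01  1.17453e+02 -1.94000e-01] [ 2.3 -0.3  0.8 -0.2 -1.2 -0.5 -2.3  0.4 -2.1 -0.5 -1.2 -0.6  0.1 -0.2
  0.8 -0.6  0.8 -2. ]
[[619.2 176.1 117.5]
 [597.1  63.3 117.5]
 [575.  -49.6 117.5]]
```

```bash
python3 - <<'E'
from h import *
plan([540.7,71.9,225.8],toolR(np.radians(-11.1),.47),[442,-334.5,225],toolR(np.radians(5)),10)
E
```

```text
[[[-0.2,4.2,-0.1],[0.4,-2.7,-1.6]],[[-0.3,4.2,-0.1],[0.4,-2.7,-1.6]],[[-0.4,4.2,-0.1],[0.4,-2.7,-1.6]],[[-0.5,4.1,-0.1],[0.4,-2.7,-1.6]],[[-0.7,4.1,-0.1],[0.4,-2.7,-1.6]],[[-0.8,4.1,-0.1],[0.4,-2.7,-1.6]],[[-0.9,4.1,-0.1],[0.3,-2.6,-1.5]],[[-1.0,4.1,-0.1],[0.4,-2.7,-1.6]],[[-1.1,4.0,-0.1],[0.3,-2.6,-1.5]],[[-1.2,4.0,-0.0],[0.4,-2.7,-1.6]]]
end [ 441.7 -334.8  225. ]
```

Emit:
drive_tool(
  deltas=[
    [[-0.2, 4.2, -0.1], [0.4, -2.7, -1.6]],
    [[-0.3, 4.2, -0.1], [0.4, -2.7, -1.6]],
    [[-0.4, 4.2, -0.1], [0.4, -2.7, -1.6]],
    [[-0.5, 4.1, -0.1], [0.4, -2.7, -1.6]],
    [[-0.7, 4.1, -0.1], [0.4, -2.7, -1.6]],
    [[-0.8, 4.1, -0.1], [0.4, -2.7, -1.6]],
    [[-0.9, 4.1, -0.1], [0.3, -2.6, -1.5]],
    [[-1.0, 4.1, -0.1], [0.4, -2.7, -1.6]],
    [[-1.1, 4.0, -0.1], [0.3, -2.6, -1.5]],
    [[-1.2, 4.0, 0], [0.4, -2.7, -1.6]],
    [[0, 0, 0], [0, 0, 0]],
    [[0, 0, 0], [0, 0, 0]],
  ],
)

```text
clock: 3.3
position: [442.3, -323.0, 223.2]
ee_rot: [0.999, 0.039, 0.006, 0.001]
contact_force: [-0.4, 0.4, 0.6]
gripper_width: 85.1
grasp_force: 0.0
```

```bash
python3 - <<'E'
from h import *
from bench import arm,get_image
s=arm.read_state();g=get_image("wrist");pickle.dump((s,g),open("w2.pkl","wb"))
print(s["position"],s["ee_rot"],s["joint_vel"].round(3),s["joints"].round(2))
cv2.imwrite("pics/w2.png",g["img"][100:440,160:480,::-1].repeat(1,0))
print(proj(g,[[442.6,-334.1,135]],s))
E
```

```text
[ 442.28092745 -322.95434582  223.15081206] [9.99239055e-01 3.85138197e-02 6.14065698e-03 5.36778877e-04] [ 0.029 -0.026 -0.021 -0.001  0.003 -0.   ] [-0.34  0.25 -0.2  -0.   -1.1   1.99]
[[334.54256049 249.38356003]]
```

View pics/w2.png

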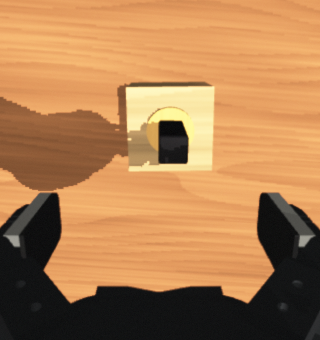

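The handle top face is centred near full-image (333,250), predicted at (334.5,249.4). Its edges are level with the tool, so no yaw change is needed.

```bash
python3 - <<'E'
from h import *
from bench import arm
s=arm.read_state();print(s["position"],R.from_quat(s["ee_rot"]).as_matrix().round(3)[:,2])
p,q=plan(s["position"],s["ee_rot"],[442.3,-333.5,160],toolR(np.radians(4.5)),4,2)
plan(p,q,[442.3,-333.5,92],toolR(np.radians(4.5)),4,2)
E
```

```text
[ 442.24241497 -322.32164832  223.39618047] [ 0.013 -0.001 -1.   ]
[[[-0.04,0.28,1.59],[0.0,-0.2,-0.0]],[[-0.03,0.27,1.58],[0.0,-0.2,-0.0]],[[-0.03,0.28,1.59],[0.0,-0.2,-0.0]],[[-0.03,0.27,1.58],[0.1,-0.1,-0.0]]]
end [ 442.3 -333.5  160. ]
[[[0.0,0.0,1.7],[-0.0,-0.0,-0.0]],[[0.0,0.0,1.7],[-0.0,-0.0,-0.0]],[[0.0,0.0,1.7],[-0.0,-0.0,-0.0]],[[0.0,0.0,1.7],[-0.0,-0.0,-0.0]]]
end [ 442.3 -333.5   92. ]
```

Emit:
drive_tool(
  deltas=[
    [[-0.04, 0.28, 1.6], [0, -0.2, 0]],
    [[-0.03, 0.28, 1.6], [0, -0.2, 0]],
    [[-0.03, 0.28, 1.6], [0, -0.2, 0]],
    [[-0.03, 0.28, 1.55], [0, -0.1, 0]],
    [[0, 0, 0], [0, 0, 0]],
    [[0, 0, 0], [0, 0, 0]],
  ],
)

```text
clock: 3.95
position: [442.5, -333.6, 160.8]
ee_rot: [0.999, 0.04, 0.001, 0.001]
contact_force: [0.7, -0.7, 0.4]
gripper_width: 85.1
grasp_force: 0.0
```

Emit:
drive_tool(
  deltas=[
    [[0, 0, 1.7], [0, 0, 0]],
    [[0, 0, 1.7], [0, 0, 0]],
    [[0, 0, 1.7], [0, 0, 0]],
    [[0, 0, 1.7], [0, 0, 0]],
    [[0, 0, 0], [0, 0, 0]],
  ],
)

```text
clock: 4.45
position: [441.4, -333.9, 91.4]
ee_rot: [0.999, 0.039, -0.001, 0.0]
contact_force: [-0.6, 1.0, -0.5]
gripper_width: 84.8
grasp_force: 0.0
```

Emit:
drive_tool(
  deltas=[
    [[0, 0, 0], [0, 0, 0]],
    [[0, 0, 0], [0, 0, 0]],
    [[0, 0, 0], [0, 0, 0]],
    [[0, 0, 0], [0, 0, 0]],
    [[0, 0, 0], [0, 0, 0]],
    [[0, 0, 0], [0, 0, 0]],
    [[0, 0, 0], [0, 0, 0]],
    [[0, 0, 0], [0, 0, 0]],
  ],
  claw=1.5,
)

```text
clock: 5.25
position: [442.1, -334.9, 92.9]
ee_rot: [0.999, 0.039, 0.001, 0.001]
contact_force: [-0.8, 1.8, 5.5]
gripper_width: 21.4
grasp_force: 61.2
```

```bash
python3 - <<'E'
from h import *
R1=toolR(np.radians(-11.1),.47);zn=-R1.as_matrix()[:,2]
M=np.array([619.2,175.7,116.8])
print((M+112*zn).round(1))
plan([442.1,-334.9,243],toolR(np.radians(4.5)),M+112*zn,R1,16)
E
```

```text
[569.4 185.5 216.7]
[[[1.0,-3.2,0.2],[-0.2,1.7,1.0]],[[1.0,-3.2,0.2],[-0.2,1.7,1.0]],[[0.9,-3.2,0.2],[-0.2,1.7,0.9]],[[0.9,-3.2,0.2],[-0.2,1.7,1.0]],[[0.8,-3.2,0.2],[-0.2,1.7,0.9]],[[0.8,-3.3,0.2],[-0.2,1.7,1.0]],[[0.7,-3.3,0.3],[-0.2,1.7,0.9]],[[0.6,-3.3,0.3],[-0.3,1.7,1.0]],[[0.6,-3.3,0.3],[-0.2,1.6,0.9]],[[0.5,-3.3,0.3],[-0.3,1.7,1.0]],[[0.4,-3.3,0.2],[-0.2,1.6,0.9]],[[0.4,-3.3,0.2],[-0.3,1.7,1.0]],[[0.3,-3.3,0.2],[-0.2,1.6,0.9]],[[0.2,-3.3,0.3],[-0.3,1.7,1.0]],[[0.2,-3.4,0.2],[-0.2,1.6,0.9]],[[0.1,-3.4,0.3],[-0.3,1.7,1.0]]]
end [569.3 185.9 216.1]
```

Emit:
drive_tool(
  deltas=[
    [[0, 0, -0.5], [0, 0, 0]],
    [[0, 0, -1.5], [0, 0, 0]],
    [[0, 0, -2.5], [0, 0, 0]],
    [[0, 0, -3.5], [0, 0, 0]],
    [[0, 0, -4], [0, 0, 0]],
    [[0, 0, -3], [0, 0, 0]],
    [[0, 0, 0], [0, 0, 0]],
  ],
)

```text
clock: 5.95
position: [443.7, -335.7, 246.4]
ee_rot: [0.999, 0.039, 0.004, 0.003]
contact_force: [0.5, 0.0, -3.5]
gripper_width: 21.4
grasp_force: 60.4
```

Emit:
drive_tool(
  deltas=[
    [[1.0, -3.2, 0.2], [-0.2, 1.7, 1.0]],
    [[1.0, -3.2, 0.2], [-0.2, 1.7, 1.0]],
    [[0.9, -3.2, 0.2], [-0.2, 1.7, 0.9]],
    [[0.9, -3.2, 0.2], [-0.2, 1.7, 1.0]],
    [[0.8, -3.2, 0.2], [-0.2, 1.7, 0.9]],
    [[0.8, -3.3, 0.2], [-0.2, 1.7, 1.0]],
    [[0.7, -3.3, 0.3], [-0.2, 1.7, 0.9]],
    [[0.6, -3.3, 0.3], [-0.3, 1.7, 1.0]],
    [[0.6, -3.3, 0.3], [-0.2, 1.6, 0.9]],
    [[0.5, -3.3, 0.3], [-0.3, 1.7, 1.0]],
    [[0.4, -3.3, 0.2], [-0.2, 1.6, 0.9]],
    [[0.4, -3.3, 0.2], [-0.3, 1.7, 1.0]],
  ],
)

```text
clock: 7.15
position: [536.3, 56.0, 218.6]
ee_rot: [0.983, -0.062, 0.174, 0.019]
contact_force: [0.7, -0.2, -3.5]
gripper_width: 21.7
grasp_force: 60.5
```

Emit:
drive_tool(
  deltas=[
    [[0.3, -3.3, 0.2], [-0.2, 1.6, 0.9]],
    [[0.2, -3.3, 0.3], [-0.3, 1.7, 1.0]],
    [[0.2, -3.4, 0.2], [-0.2, 1.6, 0.9]],
    [[0.1, -3.4, 0.3], [-0.3, 1.7, 1.0]],
    [[0, 0, 0], [0, 0, 0]],
    [[0, 0, 0], [0, 0, 0]],
    [[0, 0, 0], [0, 0, 0]],
  ],
)

```text
clock: 7.85
position: [568.8, 184.7, 212.3]
ee_rot: [0.968, -0.095, 0.231, 0.025]
contact_force: [-0.1, -0.4, -4.2]
gripper_width: 21.1
grasp_force: 61.0
```

```bash
cat >> h.py <<'E'
YAW=np.radians(-11.1);RN=toolR(YAW,.47);ZN=-RN.as_matrix()[:,2]
XN=RN.as_matrix()[:,0]; YN=RN.as_matrix()[:,1]
E
cat > look.py <<'E'
from h import *
from bench import arm,get_image
import sys
s=arm.read_state();g=get_image("wrist");c=get_image("scene");pickle.dump((s,g,c),open(sys.argv[1]+".pkl","wb"))
M=np.array(eval(sys.argv[2]))
p=s["position"];print(p.round(1),"force",s["contact_force"].round(1),"TCP rel mouth in nest tool xyz",(RN.inv().apply(p-M)).round(1),"rot err deg",np.degrees((RN.inv()*R.from_quat(s["ee_rot"])).as_rotvec()).round(2))
x,y=proj(c,M)[0].astype(int);print(x,y)
a=cv2.resize(c["img"][y-60:y+40,x-50:x+50,::-1],(400,400),interpolation=cv2.INTER_CUBIC)
b=cv2.resize(g["img"][150:350,220:420,::-1],(400,400),interpolation=cv2.INTER_CUBIC)
cv2.imwrite(f"pics/{sys.argv[1]}.png",np.hstack([a,b]))
E
python3 look.py n1 619.2,175.7,116.8
```

```text
[568.8 184.7 212.3] force [-0.1 -0.4 -4.2] TCP rel mouth in nest tool xyz [  -2.4    0.8 -108.4] rot err deg [-0.32 -0.1   0.06]
335 276
```

View pics/n1.png

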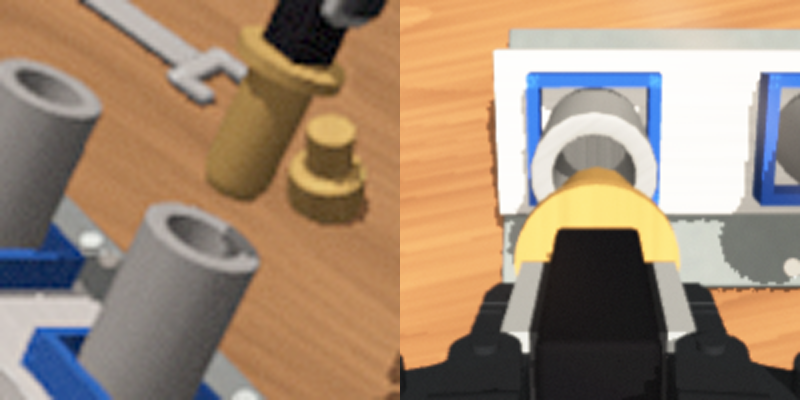

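The tip hangs about 26 mm above the mouth. In the scene view it lies about 3 mm to the robot side of the axis, and in the wrist view it is laterally aligned to about 1 mm. I correct x by +2.8 mm and y by -0.8 mm, then enter.

Emit:
drive_tool(
  deltas=[
    [[0.28, -0.08, 0], [0.3, 0.1, 0]],
    [[0, 0, 1.0], [0, 0, 0]],
    [[0, 0, 1.0], [0, 0, 0]],
    [[0, 0, 0.7], [0, 0, 0]],
    [[0, 0, 0.5], [0, 0, 0]],
    [[0, 0, 0.5], [0, 0, 0]],
    [[0, 0, 0.4], [0, 0, 0]],
    [[0, 0, 0], [0, 0, 0]],
  ],
)

```text
clock: 8.75
position: [590.7, 182.5, 178.4]
ee_rot: [0.968, -0.094, 0.233, 0.022]
contact_force: [0.3, -0.6, -3.6]
gripper_width: 21.3
grasp_force: 61.0
```

```bash
python3 look.py n1b 619.2,175.7,116.8
```

```text
[590.7 182.5 178.4] force [ 0.3 -0.6 -3.6] TCP rel mouth in nest tool xyz [  1.8  -1.2 -68.1] rot err deg [0.09 0.14 0.05]
335 276
```

Emit:
drive_tool(
  deltas=[
    [[0, 0, 0.6], [0, 0, 0]],
    [[0, 0, 0.6], [0, 0, 0]],
    [[0, 0, 0.5], [0, 0, 0]],
    [[0, 0, 0], [0, 0, 0]],
  ],
)

```text
clock: 9.25
position: [598.4, 181.1, 162.8]
ee_rot: [0.968, -0.094, 0.233, 0.022]
contact_force: [-1.0, 1.1, -5.0]
gripper_width: 21.4
grasp_force: 60.8
```

Emit:
drive_tool(
  deltas=[
    [[0, 0, 0.4], [0, 0, 0]],
    [[0, 0, 0.3], [0, 0, 0]],
    [[0, 0, 0], [0, 0, 0]],
  ],
)

```text
clock: 9.55
position: [601.3, 180.6, 156.8]
ee_rot: [0.968, -0.094, 0.233, 0.022]
contact_force: [-2.1, 0.3, -6.6]
gripper_width: 21.5
grasp_force: 60.7
```

Emit:
drive_tool(
  deltas=[
    [[0, 0, 0.4], [0, 0, 0]],
    [[0, 0, 0.4], [0, 0, 0]],
    [[0, 0, 0.3], [0, 0, 0]],
    [[0, 0, 0], [0, 0, 0]],
  ],
)

```text
clock: 9.95
position: [606.3, 179.7, 147.1]
ee_rot: [0.968, -0.094, 0.233, 0.022]
contact_force: [-1.8, -0.1, -7.9]
gripper_width: 21.4
grasp_force: 60.7
```

Emit:
drive_tool(
  deltas=[
    [[0, 0, 0.3], [0, 0, 0]],
    [[0, 0, 0.2], [0, 0, 0]],
    [[0, 0, 0], [0, 0, 0]],
  ],
)

```text
clock: 10.25
position: [609.1, 179.7, 147.2]
ee_rot: [0.967, -0.094, 0.236, 0.021]
contact_force: [-16.7, -0.7, 12.7]
gripper_width: 21.6
grasp_force: 64.0
```

```bash
python3 look.py n1c 619.2,175.7,116.8
```

```text
[609.1 179.7 147.2] force [-16.7  -0.7  12.7] TCP rel mouth in nest tool xyz [  4.3  -2.  -31.9] rot err deg [0.22 0.49 0.07]
335 276
```

View pics/n1c.png

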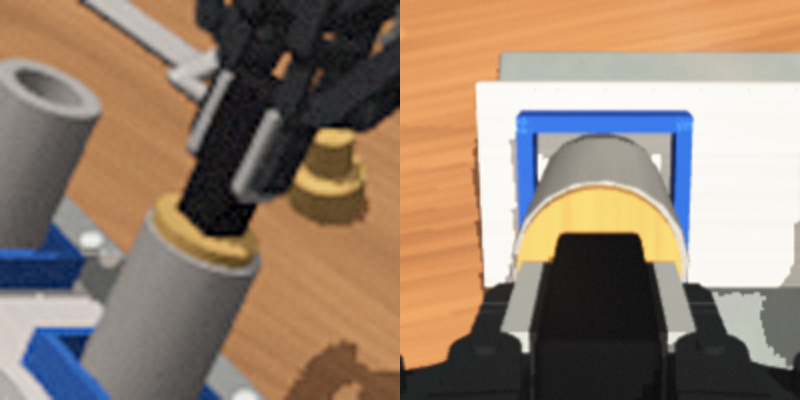

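Brass collar flush on the rim at panel (205,240), so coupler 1 is good. I back out and go on to nest 2.

Emit:
drive_tool(
  deltas=[
    [[0, 0, -0.5], [0, 0, 0]],
    [[0, 0, -1.2], [0, 0, 0]],
    [[0, 0, -2], [0, 0, 0]],
    [[0, 0, -2.4], [0, 0, 0]],
    [[0, 0, -1.5], [0, 0, 0]],
    [[-0.1, 2.5, 0], [0, 0, 0]],
    [[0, 4, 0], [0, 0, 0]],
    [[0, 3.5, 0], [0, 0, 0]],
    [[0, 1.5, 0], [0, 0, 0]],
    [[0, 0, 0], [0, 0, 0]],
    [[0, 0, 0], [0, 0, 0]],
  ],
)

```text
clock: 11.45
position: [552.9, 73.8, 211.7]
ee_rot: [0.967, -0.094, 0.235, 0.021]
contact_force: [1.0, 0.4, -2.4]
gripper_width: 21.2
grasp_force: 61.0
```

```bash
python3 look.py n2 597.1,62.8,116.8; python3 - <<'E'
from h import *
s,g,c=pickle.load(open("n2.pkl","rb"))
v=cv2.cvtColor(g["img"],cv2.COLOR_RGB2HSV)
m=((v[...,1]<40)&(v[...,2]>200)).astype(np.uint8)
print(proj(g,[597.1,62.8,116.8],s))
E
```

```text
[552.9  73.8 211.7] force [ 1.   0.4 -2.4] TCP rel mouth in nest tool xyz [   2.4   -2.3 -105.2] rot err deg [0.23 0.32 0.09]
296 238
[[322.88569075 244.80437524]]
```

View pics/n2.png

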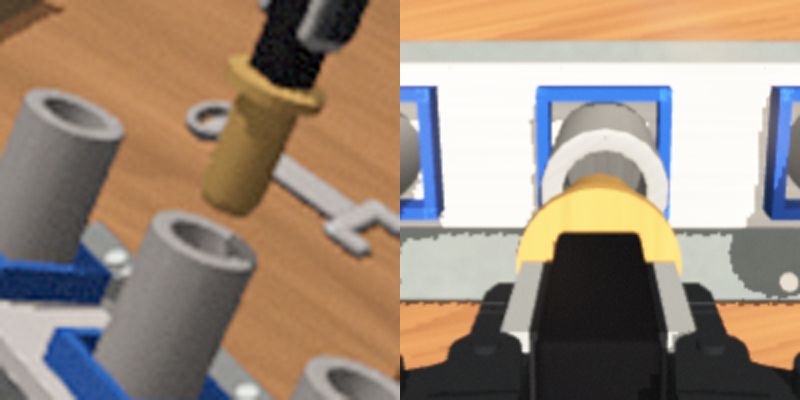

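In nest 2's view the mouth sits about 3 px (2.3 mm) toward +tool y. I correct that and enter.

Emit:
drive_tool(
  deltas=[
    [[-0.05, 0.23, 0], [-0.2, -0.3, 0]],
    [[0, 0, 0.8], [0, 0, 0]],
    [[0, 0, 0.8], [0, 0, 0]],
    [[0, 0, 0.6], [0, 0, 0]],
    [[0, 0, 0.6], [0, 0, 0]],
    [[0, 0, 0.5], [0, 0, 0]],
    [[0, 0, 0], [0, 0, 0]],
  ],
)

```text
clock: 12.25
position: [565.4, 68.1, 179.8]
ee_rot: [0.968, -0.094, 0.23, 0.023]
contact_force: [1.0, 0.1, -3.0]
gripper_width: 21.3
grasp_force: 61.0
```

Emit:
drive_tool(
  deltas=[
    [[0, 0, 0.5], [0, 0, 0]],
    [[0, 0, 0.5], [0, 0, 0]],
    [[0, 0, 0.5], [0, 0, 0]],
    [[0, 0, 0], [0, 0, 0]],
  ],
)

```text
clock: 12.65
position: [572.1, 66.8, 167.0]
ee_rot: [0.968, -0.094, 0.231, 0.023]
contact_force: [0.7, 0.6, -4.3]
gripper_width: 21.6
grasp_force: 61.0
```

Emit:
drive_tool(
  deltas=[
    [[0, 0, 0.3], [0, 0, 0]],
    [[0, 0, 0.3], [0, 0, 0]],
    [[0, 0, 0.2], [0, 0, 0]],
    [[0, 0, 0], [0, 0, 0]],
  ],
)

```text
clock: 13.05
position: [575.9, 66.2, 162.8]
ee_rot: [0.968, -0.094, 0.233, 0.023]
contact_force: [-11.8, 1.6, 11.3]
gripper_width: 21.6
grasp_force: 63.7
```

Emit:
drive_tool(
  deltas=[
    [[0, 0, 0.2], [0, 0, 0]],
    [[0, 0, 0.1], [0, 0, 0]],
    [[0, 0, 0], [0, 0, 0]],
  ],
)

```text
clock: 13.35
position: [578.2, 66.0, 163.5]
ee_rot: [0.967, -0.095, 0.236, 0.022]
contact_force: [-20.3, 0.5, 25.8]
gripper_width: 21.6
grasp_force: 65.8
```

```bash
python3 look.py n2b 597.1,62.8,116.8
```

```text
[578.2  66.  163.5] force [-20.3   0.5  25.8] TCP rel mouth in nest tool xyz [  4.1   0.5 -50.3] rot err deg [0.04 0.45 0.09]
296 238
```

View pics/n2b.png

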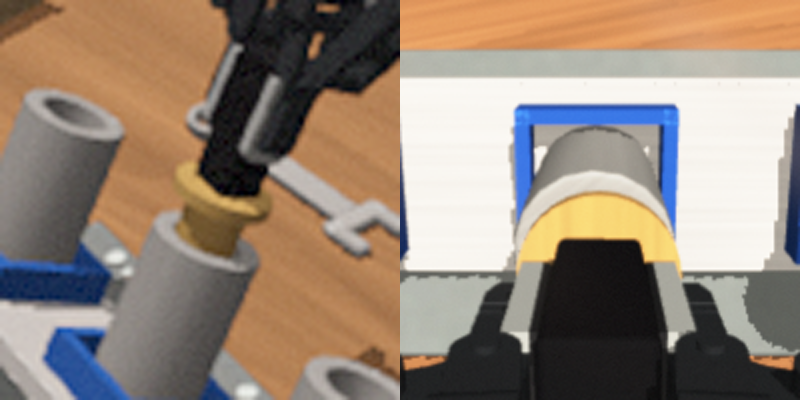

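Coupler 2 is the bad one: a band of brass about 19 mm long shows between collar and rim. Nest 3 is next.

Emit:
drive_tool(
  deltas=[
    [[0, 0, -0.5], [0, 0, 0]],
    [[0, 0, -1.2], [0, 0, 0]],
    [[0, 0, -1.8], [0, 0, 0]],
    [[0, 0, -1.8], [0, 0, 0]],
    [[0, 0, -0.6], [0, 0, 0]],
    [[0, 2.5, 0], [0, 0, 0]],
    [[0, 4, 0], [0, 0, 0]],
    [[0, 3.5, 0], [0, 0, 0]],
    [[0, 1.5, 0], [0, 0, 0]],
    [[0, 0, 0], [0, 0, 0]],
    [[0, 0, 0], [0, 0, 0]],
  ],
)

```text
clock: 14.55
position: [528.5, -42.2, 210.0]
ee_rot: [0.968, -0.095, 0.231, 0.023]
contact_force: [1.2, 0.7, -3.9]
gripper_width: 21.2
grasp_force: 60.9
```

```bash
python3 look.py n3 575,-50,116.8; python3 - <<'E'
from h import *
for n,M in(("n1",[619.2,175.7,116.8]),("n2",[597.1,62.8,116.8]),("n3",[575,-50,116.8])):
    s,g,c=pickle.load(open(n+".pkl","rb"))
    v=cv2.cvtColor(g["img"],cv2.COLOR_RGB2HSV)
    b=(cv2.inRange(v,(105,140,80),(125,255,255)))[170:270]
    k,l,st,ce=cv2.connectedComponentsWithStats(b)
    print(n,proj(g,M,s).round(1),[(a[:4]+[0,170,0,0]).tolist() for a in st[1:] if a[4]>150])
    y=(v[...,0]>18)&(v[...,0]<30)&(v[...,1]>100)&(v[...,2]>180)
    r=[np.where(y[i,250:390])[0]+250 for i in(262,268,272)];print([(a.min(),a.max()) if len(a) else 0 for a in r])
E
```

```text
[528.5 -42.2 210. ] force [ 1.2  0.7 -3.9] TCP rel mouth in nest tool xyz [   0.2    1.3 -104.4] rot err deg [-0.11 -0.13  0.08]
264 207
n1 [[317.5 236.9]] [[284, 187, 66, 44], [404, 187, 67, 17], [506, 187, 81, 65], [397, 219, 32, 33]]
[(np.int64(283), np.int64(354)), (np.int64(280), np.int64(356)), (np.int64(278), np.int64(357))]
n2 [[322.9 244.8]] [[288, 193, 68, 49], [168, 194, 72, 66], [403, 194, 74, 66]]
[(np.int64(284), np.int64(353)), (np.int64(281), np.int64(357)), (np.int64(280), np.int64(358))]
n3 [[317.5 241.3]] [[44, 191, 83, 66], [162, 190, 73, 67], [284, 190, 67, 46]]
[(np.int64(287), np.int64(351)), (np.int64(283), np.int64(355)), (np.int64(281), np.int64(357))]
```

Emit:
drive_tool(
  deltas=[
    [[0.08, -0.1, 0], [0.1, 0.1, 0]],
    [[0, 0, 0.8], [0, 0, 0]],
    [[0, 0, 0.8], [0, 0, 0]],
    [[0, 0, 0.6], [0, 0, 0]],
    [[0, 0, 0.6], [0, 0, 0]],
    [[0, 0, 0.5], [0, 0, 0]],
    [[0, 0, 0], [0, 0, 0]],
  ],
)

```text
clock: 15.35
position: [544.0, -43.4, 180.2]
ee_rot: [0.968, -0.094, 0.231, 0.022]
contact_force: [-0.1, -0.1, -4.2]
gripper_width: 21.3
grasp_force: 60.8
```

Emit:
drive_tool(
  deltas=[
    [[0, 0, 0.6], [0, 0, 0]],
    [[0, 0, 0.6], [0, 0, 0]],
    [[0, 0, 0.5], [0, 0, 0]],
    [[0, 0, 0.3], [0, 0, 0]],
    [[0, 0, 0], [0, 0, 0]],
  ],
)

```text
clock: 15.85
position: [552.9, -45.4, 163.0]
ee_rot: [0.968, -0.094, 0.231, 0.022]
contact_force: [-1.2, 0.4, -4.3]
gripper_width: 21.1
grasp_force: 60.8
```

Emit:
drive_tool(
  deltas=[
    [[0, 0, 0.5], [0, 0, 0]],
    [[0, 0, 0.5], [0, 0, 0]],
    [[0, 0, 0.4], [0, 0, 0]],
    [[0, 0, 0], [0, 0, 0]],
  ],
)

```text
clock: 16.25
position: [560.2, -46.1, 155.2]
ee_rot: [0.969, -0.095, 0.229, 0.022]
contact_force: [-0.4, -0.7, -3.8]
gripper_width: 21.4
grasp_force: 61.0
```

Emit:
drive_tool(
  deltas=[
    [[0, 0, 0.3], [0, 0, 0]],
    [[0, 0, 0.3], [0, 0, 0]],
    [[0, 0, 0], [0, 0, 0]],
  ],
)

```text
clock: 16.55
position: [562.7, -46.6, 152.1]
ee_rot: [0.969, -0.095, 0.226, 0.023]
contact_force: [-0.2, -0.7, -4.2]
gripper_width: 21.1
grasp_force: 60.9
```

Emit:
drive_tool(
  deltas=[
    [[0, 0, 0.3], [0, 0, 0]],
    [[0, 0, 0.2], [0, 0, 0]],
    [[0, 0, 0], [0, 0, 0]],
  ],
)

```text
clock: 16.85
position: [565.0, -47.0, 149.7]
ee_rot: [0.97, -0.095, 0.224, 0.023]
contact_force: [0.0, 0.3, -3.8]
gripper_width: 21.1
grasp_force: 60.9
```

```bash
python3 look.py n3b 575,-50,116.8; python3 -c "
from bench import arm
s=arm.read_state();print(s['joints'].round(3),s['joint_vel'].round(3),s['joint_efforts'].round(1),s['wrist_torque'])"
```

```text
[565.  -47.  149.7] force [ 0.   0.3 -3.8] TCP rel mouth in nest tool xyz [  5.6  -1.  -34. ] rot err deg [-0.15 -0.85  0.06]
264 207
[ 0.126  0.181 -0.879  1.077 -0.161  0.209] [-0.001 -0.002 -0.001 -0.    -0.     0.   ] [ -0.  -26.2  16.2   1.4   0.3   0. ] [ 0.32186575  1.50160864 -0.00656177]
```

Joint 5 is at its limit (-0.16), which stops the motion with no contact. I'll lean the gauge 1.5° sideways, within the bore clearance, to keep j5 clear, and then finish.

Emit:
drive_tool(
  deltas=[
    [[0, 0, -1.0], [0, 0, 0]],
    [[-0.15, -0.08, 0], [-0.8, 0.4, 0]],
    [[-0.15, -0.08, 0], [-0.8, 0.4, 0]],
    [[0, 0, 0], [0, 0, 0]],
  ],
)

```text
clock: 17.35
position: [558.1, -44.2, 157.6]
ee_rot: [0.968, -0.097, 0.23, 0.037]
contact_force: [0.3, -0.8, -3.5]
gripper_width: 21.3
grasp_force: 60.9
```

```bash
python3 look.py n3c 575,-50,116.8; python3 -c "
from bench import arm
s=arm.read_state();print(s['joints'].round(3))"
```

```text
[558.1 -44.2 157.6] force [ 0.3 -0.8 -3.5] TCP rel mouth in nest tool xyz [  2.7  -2.5 -44.4] rot err deg [-1.74 -0.02 -0.01]
264 207
[ 0.12   0.157 -0.902  1.18  -0.183  0.112]
```

Emit:
drive_tool(
  deltas=[
    [[-0.05, 0, 0.5], [0, 0, 0]],
    [[0, 0, 0.4], [0, 0, 0]],
    [[0, 0, 0.2], [0, 0, 0]],
    [[0, 0, 0], [0, 0, 0]],
  ],
)

```text
clock: 17.85
position: [563.4, -44.9, 150.2]
ee_rot: [0.968, -0.099, 0.228, 0.038]
contact_force: [-0.3, -0.2, -4.0]
gripper_width: 21.3
grasp_force: 60.9
```

Emit:
drive_tool(
  deltas=[
    [[0, 0, 0.2], [0, 0, 0]],
    [[0, 0, 0.2], [0, 0, 0]],
    [[0, 0, 0], [0, 0, 0]],
  ],
)

```text
clock: 18.15
position: [564.8, -45.0, 148.2]
ee_rot: [0.968, -0.099, 0.227, 0.038]
contact_force: [-2.9, -0.7, -3.2]
gripper_width: 21.0
grasp_force: 61.0
```

```bash
python3 look.py n3d 575,-50,116.8; python3 -c "
from bench import arm
s=arm.read_state();print(s['joints'].round(3))"
```

```text
[564.8 -45.  148.2] force [-2.9 -0.7 -3.2] TCP rel mouth in nest tool xyz [  4.5  -2.9 -32.9] rot err deg [-1.94 -0.43  0.06]
264 207
[ 0.082  0.182 -0.904  1.285 -0.161  0.04 ]
```

Emit:
drive_tool(
  deltas=[
    [[-0.1, -0.05, 0.1], [-0.7, 0.4, 0]],
    [[0, 0, 0.2], [0, 0, 0]],
    [[0, 0, 0], [0, 0, 0]],
  ],
)

```text
clock: 18.55
position: [566.8, -43.9, 148.7]
ee_rot: [0.967, -0.1, 0.23, 0.044]
contact_force: [-6.8, 0.7, 4.2]
gripper_width: 21.3
grasp_force: 62.1
```

```bash
python3 look.py n3e 575,-50,116.8; python3 -c "
from bench import arm
s=arm.read_state();print(s['joints'].round(3))"
```

```text
[566.8 -43.9 148.7] force [-6.8  0.7  4.2] TCP rel mouth in nest tool xyz [  6.2  -4.4 -32.6] rot err deg [-2.58  0.05  0.03]
264 207
[ 0.057  0.183 -0.911  1.384 -0.16  -0.038]
```

Emit:
drive_tool(
  deltas=[
    [[0, 0, 0.2], [0, 0, 0]],
    [[0, 0, 0.1], [0, 0, 0]],
    [[0, 0, 0], [0, 0, 0]],
  ],
)

```text
clock: 18.95
position: [568.9, -43.2, 149.4]
ee_rot: [0.967, -0.099, 0.231, 0.044]
contact_force: [-13.4, 3.4, 14.5]
gripper_width: 21.3
grasp_force: 64.0
```

```bash
python3 look.py n3f 575,-50,116.8; python3 - <<'E'
import cv2,numpy as np
# brass pixels in scene crop, nest1 good, nest2 bad, nest3
for n in("n1c","n2b","n3f"):
    a=cv2.imread(f"pics/{n}.png")[:,:400];h=cv2.cvtColor(a,cv2.COLOR_BGR2HSV)
    m=cv2.inRange(h,(15,110,60),(28,255,255));m[:,280:]=0
    k,l,st,ce=cv2.connectedComponentsWithStats(m);print(n,[s.tolist() for s in st[1:] if s[4]>300])
E
```

```text
[568.9 -43.2 149.4] force [-13.4   3.4  14.5] TCP rel mouth in nest tool xyz [  8.3  -5.5 -32.4] rot err deg [-2.56  0.17 -0.02]
264 207
n1c [[153, 190, 111, 77, 3600]]
n2b [[171, 159, 105, 98, 5291]]
n3f [[40, 24, 54, 27, 641], [99, 40, 69, 90, 1534], [0, 58, 107, 118, 3577], [59, 75, 100, 83, 2680], [155, 197, 96, 63, 2527]]
```

All three are tested: the collar seats in 1 and 3, and 2 is bad. I back out and return the gauge.

Emit:
drive_tool(
  deltas=[
    [[0, 0, -0.5], [0, 0, 0]],
    [[0, 0, -1.2], [0, 0, 0]],
    [[0, 0, -2], [0, 0, 0]],
    [[0, 0, -2.4], [0, 0, 0]],
    [[0, 0, -2.4], [0, 0, 0]],
    [[0, 0, 0], [0, 0, 0]],
    [[0, 0, 0], [0, 0, 0]],
  ],
)

```text
clock: 19.75
position: [531.2, -32.2, 221.9]
ee_rot: [0.967, -0.1, 0.228, 0.045]
contact_force: [0.2, 0.4, -3.6]
gripper_width: 21.5
grasp_force: 61.0
```

```bash
python3 look.py n3g 575,-50,116.8; python3 - <<'E'
from h import *
from bench import arm
s=arm.read_state();print(s["joints"].round(2))
plan(s["position"],s["ee_rot"],[442.2,-334.8,246],toolR(np.radians(4.45)),12)
E
```

```text
[531.2 -32.2 221.9] force [ 0.2  0.4 -3.6] TCP rel mouth in nest tool xyz [   6.2   -9.  -114.8] rot err deg [-2.64 -0.14  0.04]
264 207
[ 0.34  0.04 -0.77  0.65 -0.46  0.48]
[[[-0.1,2.6,-0.2],[0.5,-2.2,-1.3]],[[-0.2,2.6,-0.2],[0.5,-2.2,-1.3]],[[-0.2,2.6,-0.2],[0.5,-2.2,-1.3]],[[-0.3,2.6,-0.2],[0.5,-2.2,-1.3]],[[-0.4,2.6,-0.2],[0.5,-2.2,-1.3]],[[-0.5,2.6,-0.2],[0.5,-2.2,-1.4]],[[-0.5,2.6,-0.2],[0.5,-2.1,-1.4]],[[-0.6,2.5,-0.3],[0.6,-2.1,-1.3]],[[-0.7,2.5,-0.2],[0.5,-2.2,-1.4]],[[-0.7,2.5,-0.3],[0.6,-2.1,-1.3]],[[-0.8,2.5,-0.2],[0.5,-2.2,-1.4]],[[-0.8,2.5,-0.2],[0.6,-2.1,-1.3]]]
end [ 442.5 -334.5  245.6]
```

Emit:
drive_tool(
  deltas=[
    [[-0.1, 2.6, -0.2], [0.5, -2.2, -1.3]],
    [[-0.2, 2.6, -0.2], [0.5, -2.2, -1.3]],
    [[-0.2, 2.6, -0.2], [0.5, -2.2, -1.3]],
    [[-0.3, 2.6, -0.2], [0.5, -2.2, -1.3]],
    [[-0.4, 2.6, -0.2], [0.5, -2.2, -1.3]],
    [[-0.5, 2.6, -0.2], [0.5, -2.2, -1.4]],
    [[-0.5, 2.6, -0.2], [0.5, -2.1, -1.4]],
    [[-0.6, 2.5, -0.3], [0.6, -2.1, -1.3]],
    [[-0.7, 2.5, -0.2], [0.5, -2.2, -1.4]],
    [[-0.7, 2.5, -0.3], [0.6, -2.1, -1.3]],
    [[-0.8, 2.5, -0.2], [0.5, -2.2, -1.4]],
    [[-0.8, 2.5, -0.2], [0.6, -2.1, -1.3]],
  ],
)

```text
clock: 21.05
position: [442.2, -336.1, 244.9]
ee_rot: [0.999, 0.038, -0.0, -0.001]
contact_force: [-0.1, -0.0, -3.6]
gripper_width: 21.1
grasp_force: 61.0
```

Emit:
drive_tool(
  deltas=[
    [[0, 0, 0], [0, 0, 0]],
    [[0, 0, 0], [0, 0, 0]],
    [[0, 0, 0], [0, 0, 0]],
  ],
)

```text
clock: 21.35
position: [442.7, -334.0, 245.4]
ee_rot: [0.999, 0.039, 0.001, -0.001]
contact_force: [0.4, 0.4, -3.7]
gripper_width: 21.4
grasp_force: 61.2
```

```bash
python3 - <<'E'
from h import *
from bench import arm
s=arm.read_state();print(s["position"].round(1),s["contact_force"].round(1))
plan(s["position"],s["ee_rot"],[442.2,-334.8,170],toolR(np.radians(4.45)),4,2)
E
```

```text
[ 442.7 -334.   245.4] [ 0.4  0.4 -3.7]
[[[-0.02,0.02,1.89],[-0.0,-0.0,-0.0]],[[-0.02,0.02,1.88],[-0.0,-0.0,-0.0]],[[-0.01,0.02,1.89],[-0.0,-0.0,-0.0]],[[-0.02,0.03,1.88],[-0.1,-0.1,-0.0]]]
end [ 442.2 -334.8  170. ]
```

Emit:
drive_tool(
  deltas=[
    [[-0.02, 0.03, 2.0], [0, 0, 0]],
    [[-0.02, 0.03, 2.4], [0, 0, 0]],
    [[-0.02, 0.02, 2.0], [0, 0, 0]],
    [[0, 0, 1.2], [0, 0, 0]],
    [[0, 0, 1.0], [0, 0, 0]],
    [[0, 0, 1.0], [0, 0, 0]],
    [[0, 0, 1.0], [0, 0, 0]],
    [[0, 0, 0], [0, 0, 0]],
  ],
)

```text
clock: 22.15
position: [443.8, -334.7, 139.7]
ee_rot: [0.999, 0.039, 0.002, -0.001]
contact_force: [2.0, 1.8, -4.3]
gripper_width: 21.3
grasp_force: 61.1
```

Emit:
drive_tool(
  deltas=[
    [[-0.1, 0, 0.8], [0, 0, 0]],
    [[0, 0, 1.0], [0, 0, 0]],
    [[0, 0, 1.0], [0, 0, 0]],
    [[0, 0, 0.7], [0, 0, 0]],
    [[0, 0, 0], [0, 0, 0]],
  ],
)

```text
clock: 22.65
position: [443.6, -334.9, 104.5]
ee_rot: [0.999, 0.039, 0.003, -0.0]
contact_force: [6.4, 0.7, -6.6]
gripper_width: 21.5
grasp_force: 61.1
```

Emit:
drive_tool(
  deltas=[
    [[0, 0, 0.5], [0, 0, 0]],
    [[0, 0, 0.2], [0, 0, 0]],
    [[0, 0, 0], [0, 0, 0]],
  ],
)

```text
clock: 22.95
position: [443.8, -335.1, 98.4]
ee_rot: [0.999, 0.039, 0.003, 0.0]
contact_force: [4.9, 2.9, -3.2]
gripper_width: 21.3
grasp_force: 61.4
```

Emit:
drive_tool(
  deltas=[
    [[0.15, 0, 0.2], [0, 0, 0]],
    [[0, 0, 0.2], [0, 0, 0]],
    [[0, 0, 0.1], [0, 0, 0]],
    [[0, 0, 0], [0, 0, 0]],
  ],
)

```text
clock: 23.35
position: [444.0, -334.9, 93.4]
ee_rot: [0.999, 0.039, 0.002, -0.0]
contact_force: [3.9, 2.0, -2.7]
gripper_width: 21.2
grasp_force: 61.5
```

Emit:
drive_tool(
  deltas=[
    [[0, 0, 0.15], [0, 0, 0]],
    [[0, 0, 0.15], [0, 0, 0]],
    [[0, 0, 0], [0, 0, 0]],
  ],
)

```text
clock: 23.65
position: [444.1, -335.0, 93.0]
ee_rot: [0.999, 0.039, 0.002, 0.0]
contact_force: [0.8, 6.1, 9.3]
gripper_width: 21.4
grasp_force: 63.3
```

Emit:
drive_tool(
  deltas=[
    [[0, 0, 0], [0, 0, 0]],
    [[0, 0, 0], [0, 0, 0]],
    [[0, 0, 0], [0, 0, 0]],
    [[0, 0, 0], [0, 0, 0]],
    [[0, 0, 0], [0, 0, 0]],
  ],
  claw=8.5,
)

```text
clock: 24.15
position: [443.1, -334.9, 90.2]
ee_rot: [0.999, 0.039, 0.001, -0.001]
contact_force: [0.1, 0.2, -0.2]
gripper_width: 85.1
grasp_force: 0.0
```

```bash
python3 - <<'E'
from h import *
M=np.array([597.1,62.8,116.8])
for n in("n2","n2b","n1","n1c","n3g","n3e"):
    s=pickle.load(open(n+".pkl","rb"))[0];j=s["joints"];p=s["position"]
    print(n,j.round(3),"z",RN.inv().apply(p-M).round(0)[2],"f,s",np.round([abs(j[4])*np.cos(j[3]),abs(j[4])*np.sin(j[3])],3))
E
```

```text
n2 [ 0.509  0.098 -0.754  0.741 -0.449  0.235] z -105.0 f,s [0.332 0.303]
n2b [ 0.368  0.191 -0.835  1.093 -0.279 -0.016] z -50.0 f,s [0.128 0.248]
n1 [ 0.701  0.19  -0.633  0.723 -0.567  0.09 ] z -108.0 f,s [0.425 0.375]
n1c [ 0.559  0.309 -0.714  1.064 -0.365 -0.157] z -32.0 f,s [0.177 0.319]
n3g [ 0.339  0.036 -0.771  0.649 -0.46   0.483] z -115.0 f,s [0.367 0.278]
n3e [ 0.057  0.183 -0.91   1.384 -0.159 -0.038] z -33.0 f,s [0.03  0.157]
```

```bash
python3 - <<'E'
from h import *
M=np.array([596.6,63,120.5]);G=M-25*ZN
Rg=toolR(YAW,.1);tz=Rg.as_matrix()[:,2];T=G+19*tz;print("grasp TCP",T.round(1),"pre",(T-125*tz).round(1))
plan([443.1,-334.9,225],toolR(np.radians(4.45)),T-125*tz,Rg,12)
E
```

```text
grasp TCP [609.6  60.5  79.3] pre [597.3  62.9 203.7]
[[[1.5,-3.2,0.2],[-0.1,0.5,1.3]],[[1.5,-3.2,0.2],[-0.1,0.5,1.3]],[[1.4,-3.3,0.2],[-0.1,0.5,1.3]],[[1.3,-3.3,0.2],[-0.1,0.5,1.3]],[[1.2,-3.3,0.2],[-0.0,0.5,1.3]],[[1.2,-3.4,0.2],[-0.1,0.5,1.3]],[[1.1,-3.4,0.2],[-0.0,0.4,1.3]],[[1.0,-3.4,0.2],[-0.1,0.5,1.3]],[[0.9,-3.4,0.2],[-0.0,0.4,1.3]],[[0.8,-3.5,0.2],[-0.1,0.5,1.3]],[[0.8,-3.5,0.3],[-0.0,0.4,1.3]],[[0.7,-3.4,0.2],[-0.1,0.5,1.2]]]
end [597.5  62.4 204.2]
```

Emit:
drive_tool(
  deltas=[
    [[0, 0, -0.5], [0, 0, 0]],
    [[0, 0, -2], [0, 0, 0]],
    [[0, 0, -3.5], [0, 0, 0]],
    [[0, 0, -4.5], [0, 0, 0]],
    [[0, 0, -3], [0, 0, 0]],
    [[0, 0, 0], [0, 0, 0]],
  ],
)

```text
clock: 24.75
position: [445.5, -336.4, 231.5]
ee_rot: [0.999, 0.039, 0.006, 0.003]
contact_force: [0.4, 0.1, 0.8]
gripper_width: 85.2
grasp_force: 0.0
```

Emit:
drive_tool(
  deltas=[
    [[1.5, -3.2, 0.2], [-0.1, 0.5, 1.3]],
    [[1.5, -3.2, 0.2], [-0.1, 0.5, 1.3]],
    [[1.4, -3.3, 0.2], [-0.1, 0.5, 1.3]],
    [[1.3, -3.3, 0.2], [-0.1, 0.5, 1.3]],
    [[1.2, -3.3, 0.2], [0, 0.5, 1.3]],
    [[1.2, -3.4, 0.2], [-0.1, 0.5, 1.3]],
    [[1.1, -3.4, 0.2], [0, 0.4, 1.3]],
    [[1.0, -3.4, 0.2], [-0.1, 0.5, 1.3]],
    [[0.9, -3.4, 0.2], [0, 0.4, 1.3]],
    [[0.8, -3.5, 0.2], [-0.1, 0.5, 1.3]],
    [[0.8, -3.5, 0.2], [0, 0.4, 1.3]],
    [[0.7, -3.4, 0.2], [-0.1, 0.5, 1.2]],
  ],
)

```text
clock: 25.95
position: [597.3, 63.8, 205.9]
ee_rot: [0.994, -0.096, 0.051, 0.005]
contact_force: [-0.5, -0.6, 0.1]
gripper_width: 84.6
grasp_force: 0.0
```

Emit:
drive_tool(
  deltas=[
    [[0, 0, 0], [0, 0, 0]],
    [[0, 0, 0], [0, 0, 0]],
    [[0, 0, 0], [0, 0, 0]],
  ],
)

```text
clock: 26.25
position: [596.8, 61.7, 206.1]
ee_rot: [0.994, -0.096, 0.051, 0.005]
contact_force: [0.9, -0.1, -0.3]
gripper_width: 84.8
grasp_force: 0.0
```

```bash
python3 - <<'E'
from h import *
from bench import arm,get_image
M=np.array([596.6,63,120.5])
s=arm.read_state();g=get_image("wrist");print(s["position"].round(1),s["joints"].round(2))
print("mouth px pred",proj(g,M,s).round(1))
x,y=proj(g,M,s)[0];hsv=cv2.cvtColor(g["img"],cv2.COLOR_RGB2HSV)
b=cv2.inRange(hsv,(105,140,80),(125,255,255));k,l,st,c=cv2.connectedComponentsWithStats(b)
print([a.tolist() for a in st[1:] if a[4]>200])
v=cv2.inRange(hsv,(0,0,205),(40,45,240));k,l,st,c=cv2.connectedComponentsWithStats(v)
print([(a.tolist(),q.round(1).tolist()) for a,q in zip(st[1:],c[1:]) if a[4]>200])
T=np.array([609.6,60.5,79.3]);Rg=toolR(YAW,.1)
plan(s["position"],s["ee_rot"],T,Rg,6,2)
E
```

```text
[596.8  61.7 206.1] [ 0.4   0.31 -0.19  0.07 -0.98  0.94]
mouth px pred [[317.7 260.3]]
[[144, 173, 87, 70, 1729], [280, 173, 76, 70, 1739], [405, 173, 87, 71, 1682]]
[([131, 155, 374, 7, 1736], [318.9, 158.3]), ([125, 235, 67, 52, 1338], [157.3, 259.3]), ([286, 235, 66, 44, 1082], [316.9, 252.6]), ([441, 236, 67, 52, 1368], [473.8, 260.7]), ([384, 357, 49, 31, 487], [408.6, 370.9])]
[[[-0.0,-0.02,2.12],[-0.0,-0.0,0.0]],[[-0.0,-0.02,2.13],[-0.0,-0.0,0.0]],[[-0.0,-0.02,2.12],[-0.0,-0.0,0.0]],[[-0.01,-0.02,2.13],[-0.0,-0.0,0.0]],[[-0.0,-0.02,2.12],[-0.0,-0.1,0.0]],[[-0.0,-0.02,2.13],[-0.0,-0.0,0.0]]]
end [609.6  60.5  79.3]
```

Emit:
drive_tool(
  deltas=[
    [[0, 0, 2.2], [0, 0, 0]],
    [[0, 0, 2.2], [0, 0, 0]],
    [[0, 0, 2.1], [0, 0, 0]],
    [[0, -0.03, 1.5], [0, 0, 0]],
    [[0, -0.03, 1.5], [0, 0, 0]],
    [[0, 0, 0], [0, 0, 0]],
  ],
)

```text
clock: 26.9
position: [605.5, 59.6, 110.0]
ee_rot: [0.994, -0.097, 0.049, 0.005]
contact_force: [-0.4, -0.5, -1.2]
gripper_width: 84.9
grasp_force: 0.0
```

Emit:
drive_tool(
  deltas=[
    [[0, 0, 1.3], [0, 0, 0]],
    [[0, 0, 1.2], [0, 0, 0]],
    [[0, 0, 0.5], [0, 0, 0]],
    [[0, 0, 0], [0, 0, 0]],
  ],
)

```text
clock: 27.3
position: [609.6, 60.4, 81.1]
ee_rot: [0.994, -0.096, 0.05, 0.005]
contact_force: [0.4, -0.1, -0.2]
gripper_width: 85.1
grasp_force: 0.0
```

Emit:
drive_tool(
  deltas=[
    [[0, 0, 0], [0, 0, 0]],
    [[0, 0, 0], [0, 0, 0]],
    [[0, 0, 0], [0, 0, 0]],
    [[0, 0, 0], [0, 0, 0]],
    [[0, 0, 0], [0, 0, 0]],
    [[0, 0, 0], [0, 0, 0]],
  ],
  claw=4.3,
)

```text
clock: 27.9
position: [610.2, 60.6, 83.1]
ee_rot: [0.994, -0.096, 0.052, 0.004]
contact_force: [-2.3, -0.5, 6.1]
gripper_width: 49.4
grasp_force: 62.0
```

```bash
python3 - <<'E'
from h import *
from bench import arm
s=arm.read_state();print(s["position"].round(1),s["contact_force"].round(1))
R0=R.from_quat(s["ee_rot"]);Rg=toolR(YAW,.1)
p=s["position"]+70*ZN
a,b=plan(s["position"],R0,p,R0,5); a,b=plan(a,b,a+[-30,0,90],R0,4)
Rp=toolR(YAW,.1-.47);G=np.array([456,309.7,66.]);tz=Rp.as_matrix()[:,2];T=G+19*tz
print("place TCP",T.round(1))
a,b=plan(a,b,T+[0,0,110],Rp,12)
E
```

```text
[610.2  60.6  83.1] [-2.3 -0.5  6.1]
[[[-0.5,-0.0,-1.3],[0.0,0.0,0.0]],[[-0.5,-0.0,-1.3],[0.0,0.0,0.0]],[[-0.5,-0.0,-1.3],[0.0,0.0,0.0]],[[-0.5,-0.0,-1.3],[0.0,0.0,0.0]],[[-0.5,-0.0,-1.3],[0.0,0.0,0.0]]]
end [579.2  66.5 145.1]
[[[-0.5,0.1,-2.3],[0.0,0.0,0.0]],[[-0.5,0.2,-2.3],[0.0,0.0,0.0]],[[-0.5,0.1,-2.3],[0.0,0.0,0.0]],[[-0.5,0.2,-2.4],[0.0,0.0,0.0]]]
end [549.1  66.2 235.6]
place TCP [449.3 311.   48.3]
[[[-1.3,-1.8,0.5],[-0.0,-2.3,0.0]],[[-1.2,-1.8,0.6],[-0.0,-2.3,0.0]],[[-1.2,-1.9,0.6],[-0.0,-2.3,0.0]],[[-1.2,-1.8,0.7],[-0.0,-2.2,0.0]],[[-1.2,-1.9,0.7],[-0.0,-2.3,0.0]],[[-1.1,-1.8,0.8],[-0.0,-2.2,0.0]],[[-1.1,-1.9,0.8],[-0.0,-2.3,0.0]],[[-1.1,-1.8,0.8],[-0.0,-2.2,0.0]],[[-1.1,-1.9,0.9],[-0.0,-2.3,0.0]],[[-1.0,-1.8,0.9],[-0.0,-2.2,0.0]],[[-1.0,-1.9,1.0],[-0.0,-2.3,0.0]],[[-0.9,-1.8,1.0],[-0.0,-2.2,0.1]]]
end [449.  310.9 158.1]
```

Emit:
drive_tool(
  deltas=[
    [[-0.25, 0, -0.65], [0, 0, 0]],
    [[-0.5, 0, -1.3], [0, 0, 0]],
    [[-0.5, 0, -1.3], [0, 0, 0]],
    [[-0.5, 0, -1.3], [0, 0, 0]],
    [[-0.5, 0, -1.3], [0, 0, 0]],
    [[-0.25, 0, -0.65], [0, 0, 0]],
    [[-0.5, 0.1, -2.3], [0, 0, 0]],
    [[-0.5, 0.2, -2.3], [0, 0, 0]],
    [[-0.5, 0.1, -2.3], [0, 0, 0]],
    [[-0.5, 0.2, -2.4], [0, 0, 0]],
    [[0, 0, 0], [0, 0, 0]],
    [[0, 0, 0], [0, 0, 0]],
  ],
)

```text
clock: 29.1
position: [548.5, 66.5, 234.5]
ee_rot: [0.994, -0.096, 0.051, 0.004]
contact_force: [-0.3, -0.5, -6.1]
gripper_width: 49.1
grasp_force: 63.8
```

Emit:
drive_tool(
  deltas=[
    [[-1.3, -1.8, 0.5], [0, -2.3, 0]],
    [[-1.2, -1.8, 0.6], [0, -2.3, 0]],
    [[-1.2, -1.9, 0.6], [0, -2.3, 0]],
    [[-1.2, -1.8, 0.7], [0, -2.2, 0]],
    [[-1.2, -1.9, 0.7], [0, -2.3, 0]],
    [[-1.1, -1.8, 0.8], [0, -2.2, 0]],
    [[-1.1, -1.9, 0.8], [0, -2.3, 0]],
    [[-1.1, -1.8, 0.8], [0, -2.2, 0]],
    [[-1.1, -1.9, 0.9], [0, -2.3, 0]],
    [[-1.0, -1.8, 0.9], [0, -2.2, 0]],
    [[-1.0, -1.9, 1.0], [0, -2.3, 0]],
    [[-0.9, -1.8, 1.0], [0, -2.2, 0]],
  ],
)

```text
clock: 30.3
position: [448.8, 312.3, 155.5]
ee_rot: [0.978, -0.095, -0.184, -0.018]
contact_force: [0.3, -0.3, -4.9]
gripper_width: 49.4
grasp_force: 63.8
```

Emit:
drive_tool(
  deltas=[
    [[0, 0, 0], [0, 0, 0]],
    [[0, 0, 0], [0, 0, 0]],
    [[0, 0, 0], [0, 0, 0]],
  ],
)

```text
clock: 30.6
position: [449.2, 310.7, 156.9]
ee_rot: [0.978, -0.095, -0.183, -0.018]
contact_force: [0.3, 0.2, -5.6]
gripper_width: 49.6
grasp_force: 63.9
```

```bash
python3 - <<'E'
from h import *
from bench import arm,get_image
s=arm.read_state();g=get_image("wrist");c=get_image("scene");t=get_image("top");pickle.dump((s,g,c,t),open("b1.pkl","wb"))
print(s["position"].round(1),s["contact_force"].round(1),s["joints"].round(2),s["gripper_width"])
Rp=toolR(YAW,.1-.47);print("roterr",np.degrees((Rp.inv()*R.from_quat(s["ee_rot"])).as_rotvec()).round(2))
f=lambda im,x,y,w,h:cv2.resize(im["img"][y:y+h,x:x+w,::-1],(400,int(400*h/w)),interpolation=cv2.INTER_CUBIC)
a=f(c,395,150,130,130*3//2);b=f(t,140,190,130,97);d=f(g,120,80,400,300)
o=np.zeros((600,800,3),np.uint8);o[:a.shape[0],:400]=a[:600];o[:b.shape[0],400:]=b;o[300:300+d.shape[0],400:]=d
cv2.imwrite("pics/b1.png",o)
E
```

```text
[449.2 310.7 156.9] [ 0.3  0.2 -5.6] [ 0.73  0.46 -0.   -0.3  -1.34  0.75] 49.58801896044519
roterr [ 0.01  0.03 -0.06]
```

View pics/b1.png

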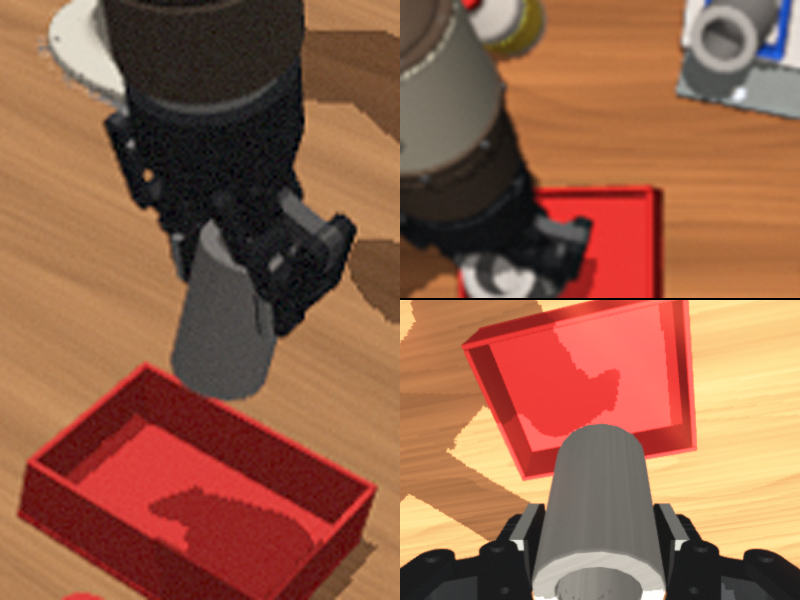

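The scene panel shows the coupler over the bin, with its left edge from panel (200,240) to (172,360). I'll check that against an upright projection.

```bash
python3 - <<'E'
from h import *
s,g,c,t=pickle.load(open("b1.pkl","rb"))
Rt=R.from_quat(s["ee_rot"]);tz=Rt.as_matrix()[:,2];G=s["position"]-19*tz;print("G",G.round(1))
th=np.linspace(0,2*np.pi,73)
for tilt in(-20,-10,0,10,20):   # lean of coupler about tool y: + = top toward robot
    ax=R.from_euler('z',YAW).apply([-np.sin(np.radians(tilt)),0,np.cos(np.radians(tilt))])
    yv=R.from_euler('z',YAW).apply([0,1,0]);xv=np.cross(yv,ax)
    out=[]
    for z in(-60,-10,25):
        C=G+ax*z+25*(np.outer(np.cos(th),xv)+np.outer(np.sin(th),yv))
        q=(proj(c,C)-[395,150])*400/130
        out.append([q[:,0].min().round(),q[q[:,0].argmin(),1].round(),q[:,0].max().round(),q[q[:,0].argmax(),1].round(),q[:,1].max().round()])
    w=[]
    for z in(-60,25):
        C=G+ax*z+25*(np.outer(np.cos(th),xv)+np.outer(np.sin(th),yv))
        q=proj(g,C,s)-[120,80];w+= [(q.min(0)+[400,300]).round().tolist(),(q.max(0)+[400,300]).round().tolist()]
    print(tilt,out,w)
E
```

```text
G [456.  309.4 174.6]
-20 [[np.float64(194.0), np.float64(352.0), np.float64(292.0), np.float64(349.0), np.float64(389.0)], [np.float64(187.0), np.float64(294.0), np.float64(289.0), np.float64(290.0), np.float64(331.0)], [np.float64(181.0), np.float64(250.0), np.float64(287.0), np.float64(245.0), np.float64(287.0)]] [[557.0, 446.0], [642.0, 526.0], [527.0, 507.0], [673.0, 633.0]]
-10 [[np.float64(179.0), np.float64(359.0), np.float64(278.0), np.float64(364.0), np.float64(396.0)], [np.float64(184.0), np.float64(292.0), np.float64(286.0), np.float64(296.0), np.float64(329.0)], [np.float64(187.0), np.float64(242.0), np.float64(293.0), np.float64(245.0), np.float64(278.0)]] [[556.0, 430.0], [643.0, 507.0], [528.0, 526.0], [672.0, 632.0]]
0 [[np.float64(166.0), np.float64(363.0), np.float64(263.0), np.float64(379.0), np.float64(402.0)], [np.float64(182.0), np.float64(289.0), np.float64(283.0), np.float64(304.0), np.float64(327.0)], [np.float64(194.0), np.float64(233.0), np.float64(298.0), np.float64(249.0), np.float64(271.0)]] [[555.0, 415.0], [644.0, 489.0], [529.0, 546.0], [671.0, 628.0]]
10 [[np.float64(153.0), np.float64(364.0), np.float64(248.0), np.float64(389.0), np.float64(405.0)], [np.float64(181.0), np.float64(285.0), np.float64(279.0), np.float64(310.0), np.float64(324.0)], [np.float64(202.0), np.float64(224.0), np.float64(303.0), np.float64(251.0), np.float64(265.0)]] [[553.0, 402.0], [646.0, 471.0], [530.0, 567.0], [669.0, 621.0]]
20 [[np.float64(142.0), np.float64(360.0), np.float64(233.0), np.float64(397.0), np.float64(406.0)], [np.float64(181.0), np.float64(278.0), np.float64(275.0), np.float64(316.0), np.float64(323.0)], [np.float64(209.0), np.float64(218.0), np.float64(306.0), np.float64(257.0), np.float64(262.0)]] [[551.0, 390.0], [649.0, 454.0], [532.0, 586.0], [668.0, 613.0]]
```

The coupler leans about 4° with its top away from the robot, so I correct by +3.5° about tool y and lower it.

Emit:
drive_tool(
  deltas=[
    [[0, 0, 0], [0, 3.5, 0]],
    [[0.5, 0, 1.5], [0, 0, 0]],
    [[0.6, 0, 1.9], [0, 0, 0]],
    [[0.6, 0, 1.9], [0, 0, 0]],
    [[0.6, 0, 1.9], [0, 0, 0]],
    [[0.3, 0, 1.0], [0, 0, 0]],
    [[0.15, 0, 0.5], [0, 0, 0]],
    [[0, 0, 0], [0, 0, 0]],
  ],
)

```text
clock: 31.55
position: [448.9, 311.1, 66.0]
ee_rot: [0.984, -0.095, -0.153, -0.015]
contact_force: [-0.3, -0.0, -6.1]
gripper_width: 49.3
grasp_force: 64.0
```

Emit:
drive_tool(
  deltas=[
    [[0.15, 0, 0.5], [0, 0, 0]],
    [[0.15, 0, 0.5], [0, 0, 0]],
    [[0, 0, 0], [0, 0, 0]],
  ],
)

```text
clock: 31.85
position: [448.3, 311.1, 55.3]
ee_rot: [0.983, -0.095, -0.153, -0.015]
contact_force: [-0.6, -0.1, -5.8]
gripper_width: 49.1
grasp_force: 64.1
```

Emit:
drive_tool(
  deltas=[
    [[0.06, 0, 0.19], [0, 0, 0]],
    [[0.06, 0, 0.19], [0, 0, 0]],
    [[0, 0, 0], [0, 0, 0]],
  ],
)

```text
clock: 32.15
position: [448.5, 311.3, 51.5]
ee_rot: [0.983, -0.095, -0.153, -0.015]
contact_force: [-0.0, 0.1, -6.3]
gripper_width: 49.1
grasp_force: 64.1
```

Emit:
drive_tool(
  deltas=[
    [[0.06, 0, 0.19], [0, 0, 0]],
    [[0, 0, 0], [0, 0, 0]],
  ],
)

```text
clock: 32.35
position: [448.8, 311.5, 49.8]
ee_rot: [0.984, -0.095, -0.153, -0.016]
contact_force: [-0.6, 0.0, -4.3]
gripper_width: 49.5
grasp_force: 64.3
```

Emit:
drive_tool(
  deltas=[
    [[0.06, 0, 0.19], [0, 0, 0]],
    [[0, 0, 0], [0, 0, 0]],
  ],
)

```text
clock: 32.55
position: [449.1, 311.5, 49.6]
ee_rot: [0.984, -0.094, -0.153, -0.016]
contact_force: [-0.3, -0.6, 3.9]
gripper_width: 49.4
grasp_force: 65.0
```

Emit:
drive_tool(
  deltas=[
    [[0.05, 0, 0.15], [0, 0, 0]],
    [[0, 0, 0], [0, 0, 0]],
  ],
)

```text
clock: 32.75
position: [449.4, 311.5, 49.4]
ee_rot: [0.984, -0.094, -0.153, -0.016]
contact_force: [-1.0, -2.4, 10.7]
gripper_width: 49.3
grasp_force: 65.8
```

Emit:
drive_tool(
  deltas=[
    [[0, 0, 0], [0, 0, 0]],
    [[0, 0, 0], [0, 0, 0]],
    [[0, 0, 0], [0, 0, 0]],
    [[0, 0, 0], [0, 0, 0]],
    [[0, 0, 0], [0, 0, 0]],
  ],
  claw=7.5,
)

```text
clock: 33.25
position: [448.6, 311.3, 45.9]
ee_rot: [0.984, -0.095, -0.153, -0.015]
contact_force: [0.3, 0.7, -0.5]
gripper_width: 75.0
grasp_force: 0.0
```

Emit:
drive_tool(
  deltas=[
    [[-0.3, 0, -1.0], [0, 0, 0]],
    [[-0.9, 0, -2.8], [0, 0, 0]],
    [[-1.2, 0, -3.8], [0, 0, 0]],
    [[-1.2, 0, -3.8], [0, 0, 0]],
    [[-1.2, 0, -3.8], [0, 0, 0]],
    [[-3, -1.0, 0], [0, 2, 0]],
    [[-4, -1.0, 0], [0, 2, 0]],
    [[-3, -1.0, 0], [0, 2, 0]],
    [[0, 0, 0], [0, 0, 0]],
    [[0, 0, 0], [0, 0, 0]],
  ],
)

```text
clock: 34.25
position: [359.8, 359.2, 233.7]
ee_rot: [0.99, -0.095, -0.101, -0.011]
contact_force: [0.2, -0.2, 0.1]
gripper_width: 75.0
grasp_force: 0.0
```

```bash
python3 - <<'E'
from h import *
from bench import arm,get_image
s=arm.read_state();c=get_image("scene");t=get_image("top");w=get_image("wrist");pickle.dump((s,w,c,t),open("f.pkl","wb"))
print(s["position"].round(1),s["contact_force"].round(1))
i0=pickle.load(open("im0.pkl","rb"))
# grey (unsaturated) blob inside bin in scene + upright prediction
h=cv2.cvtColor(c["img"],cv2.COLOR_RGB2HSV)
m=cv2.inRange(h,(0,0,50),(179,70,235));m[:,:400]=0;m[:,520:]=0;m[:200]=0;m[365:]=0
k,l,st,ce=cv2.connectedComponentsWithStats(m);b=[(a.tolist()) for a in st[1:] if a[4]>150];print("scene grey",b)
th=np.linspace(0,6.28,73);ring=25*np.c_[np.cos(th),np.sin(th),0*th]
P=np.r_[ring+[456,310,5],ring+[456,310,90]];q=proj(c,P);print("pred upright bbox",q.min(0).round(),q.max(0).round())
h=cv2.cvtColor(t["img"],cv2.COLOR_RGB2HSV);m=cv2.inRange(h,(0,0,60),(179,60,235));m[:,:158]=0;m[:,228:]=0;m[:250]=0;m[303:]=0
k,l,st,ce=cv2.connectedComponentsWithStats(m);print("top grey",[(a.tolist(),e.round(1).tolist()) for a,e in zip(st[1:],ce[1:]) if a[4]>60])
q=proj(t,P);print("pred",q.min(0).round(),q.max(0).round())
# change vs start for the other things
for n,a in(("scene",c),("top",t)):
    d=np.abs(cv2.GaussianBlur(a["img"],(5,5),0).astype(int)-cv2.GaussianBlur(i0[n]["img"],(5,5),0)).max(2)>40
    k,l,st,ce=cv2.connectedComponentsWithStats(d.astype(np.uint8));print(n,"changed",[x.tolist() for x in st[1:] if x[4]>25])
E
```

```text
[359.8 359.2 233.7] [ 0.2 -0.2  0.1]
scene grey [[440, 272, 37, 56, 1496]]
pred upright bbox [439. 272.] [478. 328.]
top grey [([178, 267, 28, 21, 443], [190.7, 276.5])]
pred [175. 265.] [206. 287.]
scene changed [[565, 0, 75, 52, 2663], [497, 9, 27, 44, 301], [525, 18, 73, 85, 2481], [493, 53, 14, 9, 86], [488, 60, 9, 15, 62], [477, 69, 11, 9, 54], [491, 77, 7, 8, 31], [431, 84, 40, 54, 1088], [530, 84, 12, 8, 40], [502, 87, 18, 7, 72], [501, 90, 28, 24, 379], [492, 94, 6, 12, 34], [495, 95, 145, 273, 15897], [420, 100, 9, 32, 104], [514, 118, 10, 8, 39], [483, 123, 20, 9, 105], [479, 143, 24, 12, 210], [530, 162, 30, 19, 207], [450, 177, 25, 7, 128], [584, 182, 56, 63, 1696], [269, 231, 41, 49, 1118], [439, 272, 40, 60, 1778], [305, 279, 10, 12, 74]]
top changed [[279, 194, 34, 38, 733], [0, 263, 238, 217, 24722], [29, 264, 13, 9, 34], [176, 265, 31, 25, 607], [284, 436, 24, 22, 301], [301, 454, 12, 8, 39], [315, 456, 22, 18, 217], [79, 458, 102, 22, 1601], [339, 460, 28, 20, 319], [300, 467, 25, 13, 211]]
```

```bash
python3 -c "
from bench import arm
print(arm.job_done())"
```

```text
the job is handed in; nothing more can be done
None
```

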